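# Clean and load a coating drawdown bed

### The job

Get the drawdown bed ready for the next coating: wipe all the loose dried chips off the bed plate into the trough along its far edge with the scraper block, never touching the chips with the gripper, stand the scraper back upright in the middle of its mat, and mount the liner roll fully down on its spindle. Once the plate is clear, take the applicator with the flat grip from the packed rack, tilting its top well outward (about 20 degrees) over the front lip before lifting it out, and stand it upright inside the white outline on the bed, square to it. Only then push the vacuum lever fully on; leave the other applicators in the rack and do not disturb the bottle, beaker and jar.

Things in the scene. Friction and masses are not known exactly. Their poses are not given: they have to be found in the camera images.
- bed: fixed drawdown bed: dark steel plate 160 (x) by 240 (y) mm, flat top 35 mm above the bench, no rim; origin under the plate's centre at bench level, +x points to the trough (roughly away from the robot), z up. Along the whole far (+x) edge runs an open steel trough, inside 65 (x) by 240 (y) mm, floor 5 mm and walls 34 mm above the bench.
- mark (a point): centre of the white painted outline on top of the bed plate (35 mm above the bench); the outline is flush, its inside is 84 (along the bed's x) by 50 mm (y); axes as the bed's
- vacuum (a joint): black toggle lever of the bed's vacuum, on a grey block on the bench beside the plate's left (+y) side; hinged about the bed's y axis. 0 = off, leaning 0.5 rad to the bed's -x; 1.0 rad = fully on, leaning as far to +x. It may start up to 0.15. A light friction holds it wherever it is left.
- vacuum_tip (a point): the tip of that lever, 80 mm along from its pivot
- rack: fixed aluminium rack with a tight row of four applicators along its y; origin under its middle at bench level, open front to -x (roughly to the robot). Heights above bench: floor 5 mm, front lip 21, sides 50, back wall 102. A ledge (98 to 103 mm up) reaches from the back to x = +22 mm over the applicators' rear top edges: none lifts straight out before its top is tilted out to -x.
- lip (a point): middle of the top inner edge of the rack's front lip (rack x = -32 mm, 21 mm above the bench): an applicator tilts about this edge; axes as the rack's
- flat_applicator_c (a point): centre of the wanted applicator (half-way up its body, 40 mm over its foot): a steel block 60 (x) by 26 (y) by 80 (z) mm, about 0.33 kg, the only one with a flat grip: on top an upright flat-sided tab 14 (x) by 22 (y) by 32 mm tall, its middle 12 mm towards -x from the block's centre. Axes start as the rack's; gaps to its neighbours about 1 mm.
- knob_applicator1_c (a point): centre of another applicator, same block 60 x 26 x 80 mm, but with a round knob (18 mm across, top 28 mm above the block) in place of the flat tab; stays in the rack
- knob_applicator2_c (a point): centre of another applicator, same block 60 x 26 x 80 mm, but with a round knob (18 mm across, top 28 mm above the block) in place of the flat tab; stays in the rack
- knob_applicator3_c (a point): centre of another applicator, same block 60 x 26 x 80 mm, but with a round knob (18 mm across, top 28 mm above the block) in place of the flat tab; stays in the rack
- roll_c (a point): centre (half-way up) of the liner roll: a white paper roll standing on end on the bench, 50 mm across, 70 mm tall, with a 20 mm bore right through; about 0.12 kg
- spindle: fixed upright spindle for the roll: a dark disc 72 mm across and 8 mm thick with a steel post 14 mm across in the middle, tapering over its last 10 mm to 6 mm; origin under its centre at bench level
- spindle_tip (a point): tip of that post, on its axis, 68 mm above the bench
- mat: thin black rubber mat, fixed on the bench, 140 (x) by 160 (y) by 3 mm; origin under its centre
- scraper_c (a point): centre (31 mm over its underside) of the scraper block: a grey plastic block 30 (x) by 90 (y) by 22 mm with a wooden upright grip on top, 16 (x) by 44 (y) by 40 mm tall; total height 62 mm, about 0.18 kg. It wipes along its x with its 90 mm long foot edge. It starts upright on the mat.
- chip0_c (a point): centre of a loose white chip of dried coating about 20 x 16 x 7 mm, at first flat on the bed plate; absent in some runs
- chip1_c (a point): centre of a loose white chip of dried coating about 17 x 14 x 8 mm, at first flat on the bed plate; absent in some runs
- chip2_c (a point): centre of a loose white chip of dried coating about 22 x 13 x 7 mm, at first flat on the bed plate; absent in some runs
- chip3_c (a point): centre of a loose white chip of dried coating about 20 x 16 x 7 mm, at first flat on the bed plate; absent in some runs
- chip4_c (a point): centre of a loose white chip of dried coating about 17 x 14 x 8 mm, at first flat on the bed plate; absent in some runs
- chip5_c (a point): centre of a loose white chip of dried coating about 22 x 13 x 7 mm, at first flat on the bed plate; absent in some runs
- reagent_bottle: clear bottle, 60 mm across, 130 mm tall, a bystander; origin under its centre
- beaker: glass beaker, 72 mm across, 90 mm tall, a bystander; origin under its centre
- sample_jar: white jar, 52 mm across, 60 mm tall, a bystander; origin under its centre
Mind the look-alikes: they are no part of the job. Leave any yellow look-alike of the part that bears scraper_c alone.

How it is judged:
By the outcome, as a careful person would: the job done as asked, in the order asked, and still so for the second after the job is handed in, with the robot touching nothing.
Of chip0, chip1, chip2, chip3, chip4, chip5 only 4 to 6 are there at a start; the rules pass over those that are not, and their reading is None.
At some moment in a run one of scraper may be knocked a few centimetres aside while the robot is not near it.
Once in a run the grip may slacken for a moment while it holds something.
It also fails if it takes over 184 s, if anything falls off the work surface, if the arm or the gripper's body presses on something with over 40 N, if the wrist force passes 120 N, or if a joint passes its speed limit or range.

### The arm

A 6-joint arm with a two-finger parallel gripper is mounted at the origin on the work surface. World frame = base frame: x ahead of the robot, y to its left, z up, the work surface at z = 0. Lengths are in m, angles in degrees, forces in N, time in s.
With the tool pointing down it reaches from about 0.35 to 0.875 m from the base axis. Payload 4.2 kg.
Tool frame: the origin (TCP) lies on the front face of the gripper's body, between the roots of the fingers; the fingertips stand 70 mm ahead of it and the grasp point (between the pads) lies 51 mm ahead of it (r.nose_length is the distance from the TCP to the fingertips, in m); z points along the fingers, y is the direction in which the jaws open and shut (so a half turn about z gives the same grasp; the last joint's range is limited). The gripper opens to 87 mm and grips with 3 to 60 N. Pads are 19 mm wide; open, the fingers measure 117 mm over their backs; the gripper's body (75 mm by 190 mm) begins 51 mm behind the grasp point.
Start: joints at [91.478, 22.042, 0.453, 0, -68.411, -14.817], TCP at [0.144, 0.608, 0.292] pointing down, gripper open.
Joint ranges: [-179.83, 179.83], [-69.29, 118.12], [-61.27, 80.66], [-181.25, 117.63], [-171.15, -9.14], [-177.46, 177.46]. Speed limits (degrees/s): [159.86, 159.86, 180, 180, 180, 180].

### API

Orientations are given as a 3x3 rotation matrix whose columns are the frame's x, y, z axes.
In Python, from station import telemetry, capture, order, r gives the robot as it stands.
- The arm moves only by the tool drive_tool, never from a script. Its argument "series" is a list of rows, each a list of 4 numbers: the shift along the tool's x, y, z as a fraction of full scale, then the turn about the tool's z as a fraction of full scale. In form: [[dx, dy, dz, turn], ...]. A call has 1 to 10 rows; each row is the pose to reach, as a shift and turn from the pose commanded when the call began, along the tool's axes at that moment; what a row does not reach only later rows make up. Full scale, the value 1, is 0.12 m for a shift and 2 rad for a turn. A row lasts 1/8 s, in which the tool goes at most 62.5 mm and 10.7 degrees, less where a joint would pass 70% of its speed; a pose out of reach is approached as far as the arm can. A call with a number of a shift or a turn outside -1 to 1 is refused whole. A call with a gripper value outside its range is refused whole. "fingers" is the finger opening in mm, from 0 to 87, set as the call begins (left out, the last holds). The fingers move at their own pace and stop on an object; the grip force is fixed at half the most. Time passes only in rows, so rows that repeat a pose let the fingers close. It gives the time, the measured TCP pose, the force and the opening at its end, in the units of the state.
- telemetry.sense(): the state, without advancing time (a new reading comes with each control period).
- capture(name): name is "scene" or "top" or "wrist"; returns a dict with "color" (384x512x3 uint8, blue, green, red), "fx", "fy", "cx", "cy" (pixels), "k1" (the pictures are not rectified: a ray, as slopes to the right and down, at radius r is drawn at 1 + k1 r^2 times it, then the intrinsics apply), "eye" and "attitude" of the camera in the world; the wrist camera has in their place "mount" (4x4, takes a point from camera to tool coordinates, whose origin is the TCP and whose axes are the flange's). Camera axes: x right, y up, looking along -z (the intrinsics and any distortion apply to the point x, -y, -z); pixel columns grow to the right and rows downward; lengths in m; the calibration is good to about 2 mm. A picture is of the moment at which its call begins: read the wrist's pose just before it. There is no depth.
- order.finish_job(): hands the job in, once; it reports no verdict.
The state is a dict: "time_s": time; "joints": joint angles; "joint_velocities": joint speeds; "effort": joint torques, N m; "tcp_pos": TCP position; "ee_rot": TCP orientation; "wrist_force": force on the tool from outside, world axes, zero at the start; "moment": the same for the moment, N m; "gripper_width": opening from 0.0 (shut) to 1.0 (fully open).
Only numpy, scipy, OpenCV 4.12 (cv2) and the standard library are available. Lean on these libraries where they do the work, as an engineer would, in place of code of your own. Each camera call takes 0.05 s, during which the arm holds its last target. There are 200 camera calls.

## Working session

There is one attempt and no reset: what is moved stays moved. The work goes in short steps, Python scripts to look and compute and a tool call to move; the robot and the scene stay as the last step left them, time stands still between calls to the robot, and variables do not carry over. Pictures are saved under pics/ and viewed, about 12 in all and at most 16, crops included, and the job is handed in when it is done.

Besides the shell and the picture viewer there is one more tool, called by a JSON object that holds its "name" and its "arguments", one argument or row to a line. drive_tool: Moves the arm, as the interface text tells. Shift numbers are shares of 0.12 m and turn numbers shares of 2 rad, none past 1 either way. Its arguments: {"type":"object","properties":{"series":{"type":"array","items":{"type":"array","items":{"type":"number","minimum":-1,"maximum":1}}},"fingers":{"type":"number"}},"required":["series"]}

```bash
ls; mkdir -p pics; cat > h.py <<'E'
import numpy as np, cv2
from station import telemetry, capture, order, r
def shot(name,fn):
    s=telemetry.sense(); c=capture(name); cv2.imwrite('pics/'+fn+'.png',c['color'])
    if 'mount' in c:
        T=np.eye(4);T[:3,:3]=s['ee_rot'];T[:3,3]=s['tcp_pos'];M=T@np.array(c['mount']);c['eye']=M[:3,3];c['attitude']=M[:3,:3]
    c['eye']=np.array(c['eye']);c['attitude']=np.array(c['attitude'])
    np.save('pics/'+fn+'.npy',{k:v for k,v in c.items()},allow_pickle=True)
    return c
def load(fn): return np.load('pics/'+fn+'.npy',allow_pickle=True).item()
def ray(c,u,v):
    d=np.array([(u-c['cx'])/c['fx'],(v-c['cy'])/c['fy']]);p=d.copy()
    for _ in range(20): p=d/(1+c['k1']*(p@p))
    w=c['attitude']@np.array([p[0],-p[1],-1]); return w
def at(c,u,v,z):
    w=ray(c,u,v); e=c['eye']; return e+w*(z-e[2])/w[2]
def proj(c,P):
    q=c['attitude'].T@(np.array(P)-c['eye']); p=np.array([q[0]/-q[2],-q[1]/-q[2]]); p=p*(1+c['k1']*(p@p))
    return np.array([p[0]*c['fx']+c['cx'],p[1]*c['fy']+c['cy']])
E
python3 - <<'E'
from h import *
for n in('scene','top'):
    c=shot(n,n+'0'); print(n,c['eye'],c['attitude'].round(3).tolist(),c['fx'],c['k1'])
    cv2.imwrite('pics/%s0b.png'%n,cv2.resize(c['color'],(800,600),interpolation=cv2.INTER_CUBIC))
s=telemetry.sense();print(s)
E
```

```text
pics
scene [1.67570969 0.15482044 0.8499784 ] [[-0.16, -0.562, 0.811], [0.987, -0.072, 0.144], [-0.022, 0.824, 0.566]] 409.76199987793285 -0.04757124600193892
top [ 0.4058993  -0.05531225  1.15856495] [[-0.022, 0.985, -0.17], [-1.0, -0.025, -0.012], [-0.016, 0.17, 0.985]] 401.3733660811619 -0.09342058193217562
{'time_s': 0.1, 'joints': array([ 9.14763672e+01,  2.20884716e+01,  3.87980523e-01, -2.43003859e-02,
       -6.84104946e+01, -1.48161571e+01]), 'joint_velocities': array([-0.04747753, -0.14001879,  0.18380925,  0.1880437 ,  0.01155887,
        0.05627024]), 'effort': array([-2.66119259e-04, -3.91687703e+01,  1.87936145e+01,  4.23187897e+00,
        1.34617285e-02, -7.93321351e-05]), 'tcp_pos': array([0.14409571, 0.6077612 , 0.29125173]), 'ee_rot': array([[ 9.72982790e-01, -2.30877397e-01, -3.44329134e-04],
       [-2.30877625e-01, -9.72980849e-01, -1.94655231e-03],
       [ 1.14389276e-04,  1.97345979e-03, -9.99998046e-01]]), 'wrist_force': array([ 0.05169515, -0.09232193, -0.09741339]), 'moment': array([-0.02024671,  0.00975948, -0.02765106]), 'gripper_width': 0.9977818475944651}
```

View pics/top0b.png

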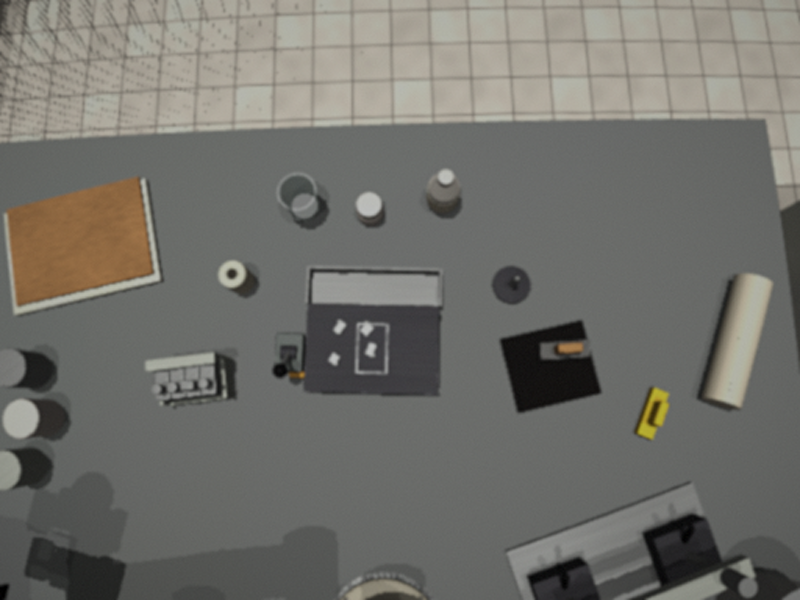

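View pics/scene0b.png

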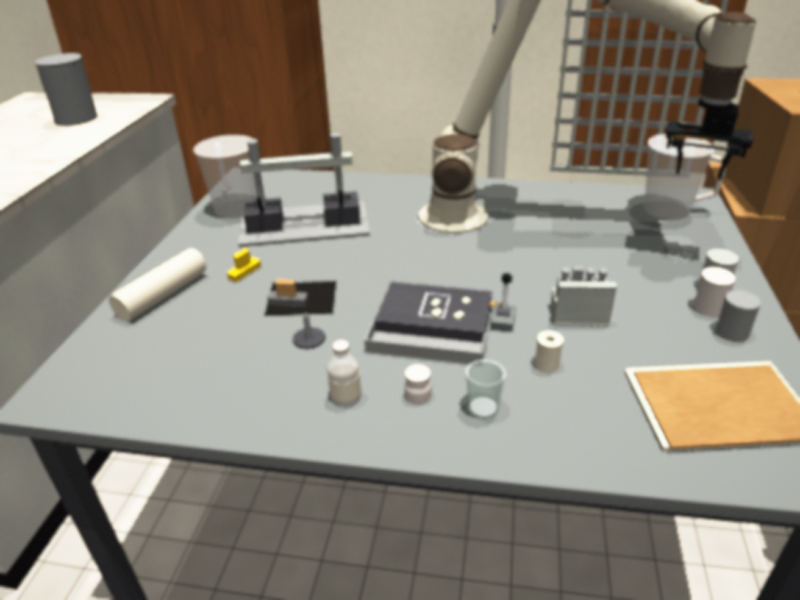

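Top view (800×600 px): four chips on the plate at (340,327), (367,329), (371,350) and (334,359), the rack at (187,380), the roll at (232,274), the spindle at (512,284), the lever at (290,360), and the mat at (550,366).

Candidates for the scraper are the grey block with the wooden grip on the mat (570,348) and the yellow look-alike (654,412). I choose the grey one. The lookalikes for the roll are the long tube (740,340), the white cups at left and the jar (369,207). I choose the bored one at (232,274).

```bash
cat >> h.py <<'E'
def go(pos=None,yaw=None,grasp=True):
    """fractions to bring grasp point/TCP (tool down) to pos, tool x-axis heading yaw deg"""
    s=telemetry.sense();R=np.array(s['ee_rot']);p=np.array(s['tcp_pos']);out=[0,0,0,0]
    if pos is not None:
        t=np.array(pos,float)+(np.array([0,0,.051]) if grasp else 0)
        out[:3]=(R.T@(t-p)/.12).round(3)
    if yaw is not None:
        h=np.degrees(np.arctan2(R[1,0],R[0,0])); d=(h-yaw+180)%360-180
        out[3]=round(np.radians(d)/2,3)
    print('go',[float(x) for x in out]); return out
def st():
    s=telemetry.sense();R=s['ee_rot'];p=np.array(s['tcp_pos'])
    print('t %.2f tcp %s tip z %.4f yaw %.2f F %s w %.1f j6 %.0f'%(s['time_s'],p.round(4),p[2]-.07,np.degrees(np.arctan2(R[1,0],R[0,0])),np.round(s['wrist_force'],1),s['gripper_width']*87,s['joints'][5]))
E
python3 - <<'E'
from h import *
c=load('top0');k=512/800
for n,u,v,z in [('bedNL',305,391,.035),('bedNR',439,394,.035),('bedFL',307,306,.035),('bedFR',441,304,.035),('trFL',308,268,.034),('trFR',441,269,.034),
 ('markTL',358,324,.035),('markTR',387,324,.035),('markBL',356,373,.035),('markBR',387,374,.035),
 ('matTL',502,339,.003),('matTR',582,322,.003),('matBR',600,392,.003),('matBL',519,411,.003),('grip',570,348,.062),('roll',232,274,.07),('spindle',511,285,.008),('sptip',516,283,.068),
 ('rack',187,385,.08),('lever tip',281,370,.1),('bottle',442,200,0),('beaker',305,208,0),('jar',370,212,0)]+[('chip',*x,.04) for x in((340,327),(367,329),(371,350),(334,359))]:
    print(n,at(c,u*k,v*k,z).round(3))
c=capture('wrist');print(c['mount'],c['fx'],c['k1'])
E
```

```text
bedNL [0.432 0.129 0.035]
bedNR [ 0.422 -0.109  0.035]
bedFL [0.585 0.126 0.035]
bedFR [ 0.583 -0.118  0.035]
trFL [0.656 0.124 0.034]
trFR [ 0.648 -0.12   0.034]
markTL [0.55  0.033 0.035]
markTR [ 0.549 -0.019  0.035]
markBL [0.462 0.038 0.035]
markBR [ 0.459 -0.018  0.035]
matTL [ 0.52  -0.23   0.003]
matTR [ 0.548 -0.382  0.003]
matBR [ 0.417 -0.407  0.003]
matBL [ 0.388 -0.255  0.003]
grip [ 0.495 -0.341  0.062]
roll [0.641 0.256 0.07 ]
spindle [ 0.62  -0.252  0.008]
sptip [ 0.612 -0.25   0.068]
rack [0.444 0.328 0.08 ]
lever tip [0.466 0.159 0.1  ]
bottle [ 0.791 -0.129  0.   ]
beaker [0.783 0.136 0.   ]
jar [0.771 0.01  0.   ]
chip [0.545 0.065 0.04 ]
chip [0.54  0.017 0.04 ]
chip [0.502 0.01  0.04 ]
chip [0.488 0.076 0.04 ]
[[ 1.99605880e-03  9.69950404e-01  2.43294531e-01  6.60655855e-02]
 [ 9.99997982e-01 -1.99094988e-03 -2.66886947e-04 -1.47945775e-03]
 [ 2.25520115e-04  2.43294573e-01 -9.69952421e-01 -9.24102992e-02]
 [ 0.00000000e+00  0.00000000e+00  0.00000000e+00  1.00000000e+00]] 267.71810298133744 -0.03262537321264165
```

{"name": "drive_tool", "arguments": {
  "series": [
    [1.0, 0.62, 0, -0.116],
    [1.0, 0.62, 0, -0.116],
    [1.0, 0.62, 0, -0.116]
  ]
}}

```text
time_s: 0.52
tcp_pos: [0.2455, 0.5055, 0.2922]
ee_rot: [[1.0, -0.004, -0.0], [-0.004, -1.0, -0.001], [-0.0, 0.001, -1.0]]
wrist_force: [0.0, 0.9, -0.2]
gripper_width: 1.002
```

{"name": "drive_tool", "arguments": {
  "series": [
    [0.8, 0.6, 0, 0],
    [0.8, 0.6, 0, 0],
    [0.8, 0.6, 0, 0]
  ]
}}

```text
time_s: 0.9
tcp_pos: [0.3418, 0.4341, 0.2921]
ee_rot: [[1.0, -0.006, -0.0], [-0.006, -1.0, -0.001], [-0.0, 0.001, -1.0]]
wrist_force: [-0.5, 0.6, 0.6]
gripper_width: 0.999
```

{"name": "drive_tool", "arguments": {
  "series": [
    [0.8, 0.6, 0, 0],
    [0.8, 0.6, 0, 0],
    [0.8, 0.6, 0, 0],
    [0.8, 0.6, 0, 0],
    [0.8, 0.6, 0, 0]
  ]
}}

```text
time_s: 1.52
tcp_pos: [0.4347, 0.365, 0.2922]
ee_rot: [[1.0, 0.001, -0.0], [0.001, -1.0, 0.0], [-0.0, -0.0, -1.0]]
wrist_force: [-0.2, -0.1, 0.2]
gripper_width: 1.0
```

```bash
python3 - <<'E'
from h import *
st(); c=shot('wrist','w1'); cv2.imwrite('pics/w1b.png',cv2.resize(c['color'],(800,600),interpolation=cv2.INTER_CUBIC))
E
```

```text
t 1.52 tcp [0.4347 0.365  0.2922] tip z 0.2222 yaw 0.08 F [-0.2 -0.1  0.2] w 87.0 j6 34
```

View pics/w1b.png

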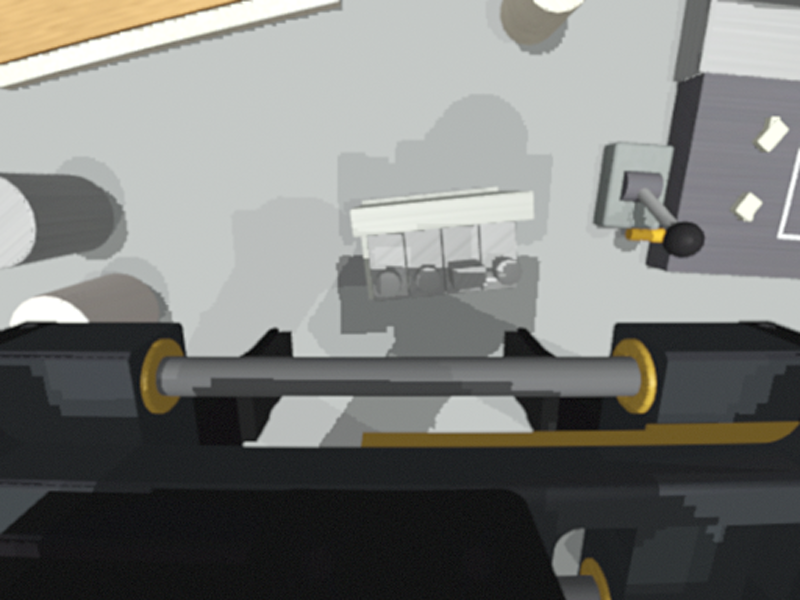

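Wrist view: the flat tab is the third applicator from the left, at (467,270). The round knobs are at (390,280), (428,278) and (505,268). The lever ball is at (683,238) and the roll at (535,15). I'll take one close crop to check the choice.

```bash
python3 - <<'E'
from h import *
c=load('w1'); im=c['color'][110:200,215:350]; cv2.imwrite('pics/w1c.png',cv2.resize(im,None,fx=5.9,fy=5.9,interpolation=cv2.INTER_CUBIC))
E
```

```text
(no output)
```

View pics/w1c.png

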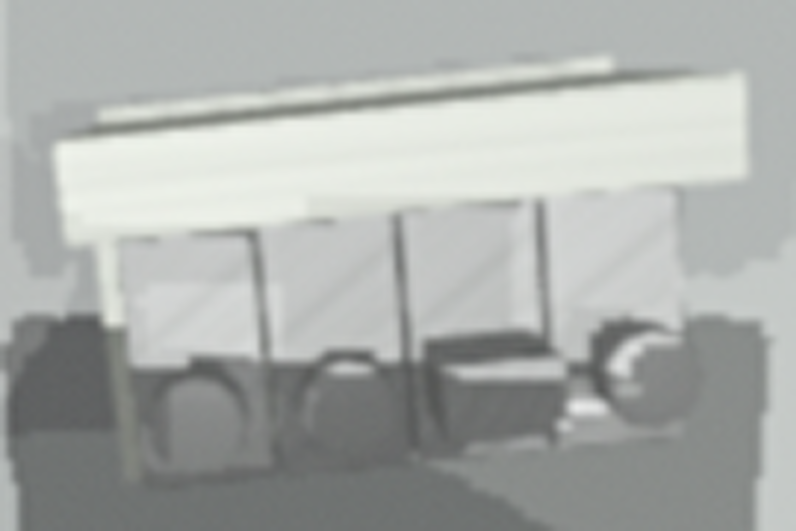

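```bash
python3 - <<'E'
from h import *
c=load('w1')
def p(u,v,z): return at(c,215+u/5.9,110+v/5.9,z)
a=p(72,243,.103);b=p(748,178,.103);a2=p(55,145,.103);b2=p(745,72,.103)
print('ledge front',a,b,np.linalg.norm(a-b),'back',a2,b2)
d=(b-a)[:2];yaw=np.degrees(np.arctan2(-d[0],-d[1]*-1*-1)) 
ex=np.array([-d[1],d[0]])/np.linalg.norm(d); ey=np.array([-ex[1],ex[0]]); 
if ex[0]<0: ex,ey=-ex,-ey
print('rack ex',ex,np.degrees(np.arctan2(ex[1],ex[0])))
m=(a+b)[:2]/2; O=m-.022*ex; print('rack origin',O)
L=lambda q:((q[:2]-O)@ex*1e3,(q[:2]-O)@ey*1e3)
for n,u,v,z in [('k1',200,425,.113),('k2',352,410,.113),('k3',652,375,.113),('tab top',502,405,.117),('tabTL',440,372,.117),('tabTR',568,360,.117),('tabBL',445,445,.117),('tabBR',560,430,.117),('gap1',257,235,.085),('gap2',398,215,.085),('gap3',541,200,.085),('right end',683,190,.085)]:
    print(n,np.round(L(p(u,v,z)),1),p(u,v,z).round(4))
E
```

```text
ledge front [0.46971671 0.39494325 0.103     ] [0.48170861 0.27531899 0.103     ] 0.12022383440651313 back [0.48687322 0.39758054 0.103     ] [0.49995606 0.27727906 0.103     ]
rack ex [0.99501289 0.09974644] 5.724569281565426
rack origin [0.45382238 0.3329367 ]
k1 [-11.   40.4] [0.4389 0.372  0.113 ]
k2 [-10.9  13.5] [0.4417 0.3453 0.113 ]
k3 [ -9.7 -39.4] [0.4481 0.2927 0.113 ]
tab top [-11.6 -12.3] [0.4435 0.3196 0.117 ]
tabTL [-4.7 -1.9] [0.4493 0.3305 0.117 ]
tabTR [ -4.8 -24.1] [0.4515 0.3085 0.117 ]
tabBL [-17.8  -2. ] [0.4364 0.3292 0.117 ]
tabBR [-17.  -22.1] [0.4391 0.3093 0.117 ]
gap1 [18.3 27.1] [0.4693 0.3618 0.085 ]
gap2 [19.5  0.3] [0.4732 0.3352 0.085 ]
gap3 [ 19.7 -26.7] [0.4761 0.3083 0.085 ]
right end [ 19.1 -53.5] [0.4782 0.2816 0.085 ]
```

The crop fits the rack model: tab at rack (-12,-12.5) mm, knobs at y +40, +13.5 and -39. The flat tab is confirmed as third. Next I'll look closely at the roll.

{"name": "drive_tool", "arguments": {
  "series": [
    [1.0, 0.95, 0.3, 0],
    [1.0, 0.95, 0.3, 0],
    [1.0, 0.95, 0.3, 0],
    [1.0, 0.95, 0.3, 0],
    [1.0, 0.95, 0.3, 0]
  ]
}}

```text
time_s: 2.2
tcp_pos: [0.5551, 0.2507, 0.2564]
ee_rot: [[1.0, 0.0, 0.0], [0.0, -1.0, 0.0], [0.0, -0.0, -1.0]]
wrist_force: [-0.6, 0.1, 0.2]
gripper_width: 1.0
```

```bash
python3 - <<'E'
from h import *
st(); c=shot('wrist','w2'); cv2.imwrite('pics/w2b.png',cv2.resize(c['color'][:220],(800,344),interpolation=cv2.INTER_CUBIC))
E
```

```text
t 2.20 tcp [0.5551 0.2507 0.2564] tip z 0.1864 yaw 0.01 F [-0.6  0.1  0.2] w 87.0 j6 51
```

View pics/w2b.png

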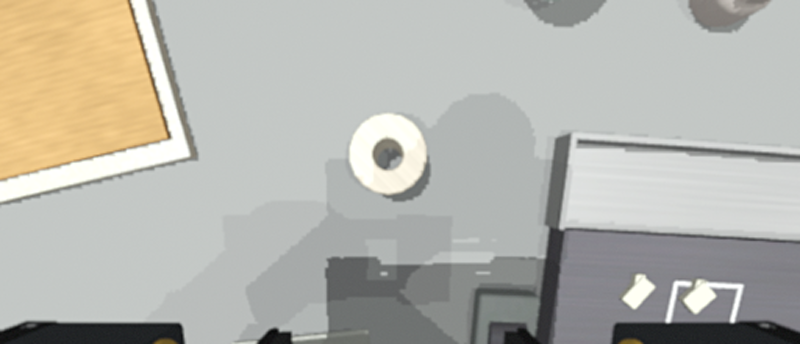

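```bash
python3 - <<'E'
from h import *
c=load('w2')
for u,v in((388,113),(388,195),(349,154),(428,154),(388,154)): print(at(c,u*.64,v*.64,.07).round(4))
P=(at(c,349*.64,154*.64,.07)+at(c,428*.64,154*.64,.07))/2; P[0]=(at(c,388*.64,113*.64,.07)+at(c,388*.64,195*.64,.07))[0]/2
print(P); go([P[0],P[1],.045])
for n,u,v in(('trough L',572,133),('trough R',799,153),('plate edge L',560,229),('R',799,240),('chip',639,291),('chip',700,296)): print(n,at(c,u*.64,v*.64,.035).round(4))
E
```

```text
[0.6674 0.2581 0.07  ]
[0.6173 0.2583 0.07  ]
[0.6428 0.283  0.07  ]
[0.6429 0.2327 0.07  ]
[0.6429 0.2582 0.07  ]
[0.64236512 0.25788819 0.07      ]
go [0.728, -0.056, 1.339, 0.0]
trough L [0.6607 0.1279 0.035 ]
trough R [ 0.6501 -0.0441  0.035 ]
plate edge L [0.5926 0.1304 0.035 ]
R [ 0.5859 -0.0586  0.035 ]
chip [0.545  0.0633 0.035 ]
chip [0.541  0.0134 0.035 ]
```

{"name": "drive_tool", "arguments": {
  "series": [
    [0.728, -0.056, 0, 0],
    [0.728, -0.056, 0.2, 0],
    [0.728, -0.056, 0.7, 0],
    [0.728, -0.056, 0.7, 0]
  ]
}}

```text
time_s: 2.75
tcp_pos: [0.6396, 0.2564, 0.1671]
ee_rot: [[1.0, 0.0, -0.01], [0.0, -1.0, -0.006], [-0.01, 0.006, -1.0]]
wrist_force: [-1.1, -0.6, -0.0]
gripper_width: 1.0
```

{"name": "drive_tool", "arguments": {
  "series": [
    [0, 0, 0.4, 0],
    [0, 0, 0.64, 0],
    [0, 0, 0.64, 0],
    [0, 0, 0.64, 0]
  ]
}}

```text
time_s: 3.25
tcp_pos: [0.6442, 0.2579, 0.099]
ee_rot: [[1.0, 0.001, 0.005], [0.001, -1.0, 0.002], [0.005, -0.002, -1.0]]
wrist_force: [0.3, -0.7, -0.2]
gripper_width: 1.001
```

{"name": "drive_tool", "arguments": {
  "series": [
    [0, 0, 0, 0],
    [0, 0, 0, 0],
    [0, 0, 0, 0],
    [0, 0, 0, 0],
    [0, 0, 0, 0]
  ],
  "fingers": 35
}}

```text
time_s: 3.88
tcp_pos: [0.643, 0.2565, 0.0955]
ee_rot: [[1.0, -0.001, 0.0], [-0.001, -1.0, 0.0], [0.0, -0.0, -1.0]]
wrist_force: [-0.1, 0.6, 0.5]
gripper_width: 0.573
```

```bash
python3 - <<'E'
from h import *
st()
E
```

```text
t 3.88 tcp [0.643  0.2565 0.0955] tip z 0.0255 yaw -0.05 F [-0.1  0.6  0.5] w 49.8 j6 55
```

{"name": "drive_tool", "arguments": {
  "series": [
    [0, 0, -0.4, 0],
    [0, 0, -0.8, 0],
    [0, 0, -1, 0],
    [0, 0, -1, 0]
  ]
}}

```text
time_s: 4.38
tcp_pos: [0.6436, 0.2569, 0.2176]
ee_rot: [[1.0, -0.001, 0.004], [-0.001, -1.0, 0.003], [0.004, -0.003, -1.0]]
wrist_force: [1.0, 0.1, -1.9]
gripper_width: 0.572
```

{"name": "drive_tool", "arguments": {
  "series": [
    [0, 0.4, 0, 0],
    [-0.1, 1, 0, 0],
    [-0.2, 1, 0, 0],
    [-0.2, 1, 0, 0]
  ]
}}

```text
time_s: 4.88
tcp_pos: [0.6174, 0.135, 0.2135]
ee_rot: [[1.0, -0.003, -0.004], [-0.003, -1.0, -0.001], [-0.004, 0.001, -1.0]]
wrist_force: [0.5, 0.5, -0.9]
gripper_width: 0.572
```

{"name": "drive_tool", "arguments": {
  "series": [
    [-0.1, 0.5, 0, 0],
    [-0.2, 1, 0, 0],
    [-0.2, 1, 0, 0]
  ]
}}

```text
time_s: 5.25
tcp_pos: [0.5938, 0.014, 0.2142]
ee_rot: [[1.0, -0.005, -0.003], [-0.005, -1.0, -0.001], [-0.003, 0.001, -1.0]]
wrist_force: [0.8, -0.2, -1.5]
gripper_width: 0.571
```

{"name": "drive_tool", "arguments": {
  "series": [
    [-0.1, 0.5, 0, 0],
    [-0.2, 1, 0, 0],
    [-0.2, 1, 0, 0]
  ]
}}

```text
time_s: 5.62
tcp_pos: [0.5703, -0.1056, 0.2143]
ee_rot: [[1.0, -0.005, -0.002], [-0.005, -1.0, -0.0], [-0.002, 0.0, -1.0]]
wrist_force: [-0.6, -0.0, -0.7]
gripper_width: 0.574
```

{"name": "drive_tool", "arguments": {
  "series": [
    [-0.1, 0.5, 0, 0],
    [-0.2, 1, 0, 0],
    [-0.2, 1, 0, 0],
    [-0.2, 1, 0, 0],
    [-0.2, 1, 0, 0],
    [-0.2, 1, 0, 0]
  ]
}}

```text
time_s: 6.38
tcp_pos: [0.5471, -0.2221, 0.2154]
ee_rot: [[1.0, 0.001, 0.0], [0.001, -1.0, 0.0], [0.0, -0.0, -1.0]]
wrist_force: [-0.6, -0.2, -1.4]
gripper_width: 0.572
```

```bash
python3 - <<'E'
from h import *
st(); c=shot('wrist','w3'); cv2.imwrite('pics/w3b.png',cv2.resize(c['color'][:320],(800,500),interpolation=cv2.INTER_CUBIC))
E
```

```text
t 6.38 tcp [ 0.5471 -0.2221  0.2154] tip z 0.1454 yaw 0.08 F [-0.6 -0.2 -1.4] w 49.8 j6 96
```

View pics/w3b.png

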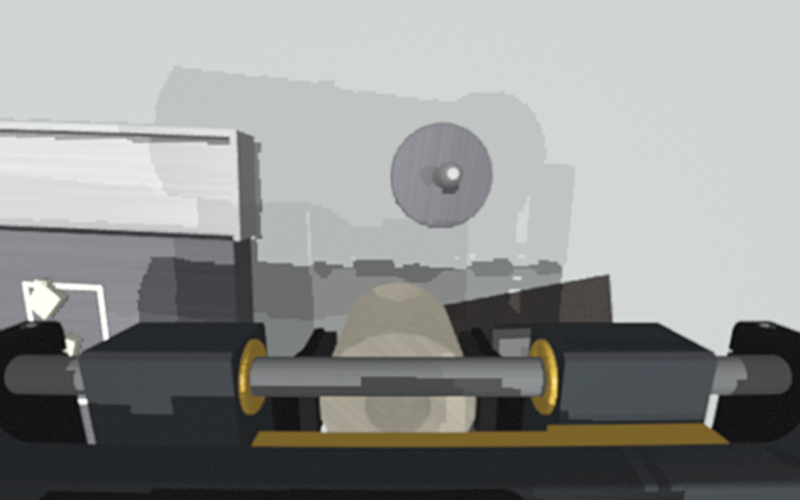

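The spindle disc is centred at (441,175) and its bright tip is at (454,173). The roll is held upright.

```bash
python3 - <<'E'
from h import *
c=load('w3')
A=lambda u,v,z: at(c,u*.64,v*.64,z)
l,r_,t,b=A(390,175,.008),A(493,175,.008),A(441,122,.008),A(441,228,.008)
print('disc',(t+b)[0]/2,(l+r_)[1]/2,'diam',(t-b)[0],(l-r_)[1]);print('tip',A(454,173,.068))
print('plate corner',A(237,239,.035),'trough corner',A(238,128,.034))
st()
E
```

```text
disc 0.6218063712554864 -0.251088138704002 diam 0.07106565565139644 0.07135796380021431
tip [ 0.62200858 -0.25184028  0.068     ]
plate corner [ 0.58129995 -0.11564466  0.035     ] trough corner [ 0.65005102 -0.12163228  0.034     ]
t 6.42 tcp [ 0.547  -0.2223  0.2155] tip z 0.1455 yaw 0.06 F [ 1.1  0.4 -1.2] w 50.1 j6 96
```

{"name": "drive_tool", "arguments": {
  "series": [
    [0.4, 0.15, 0, 0],
    [0.629, 0.243, 0, 0],
    [0.629, 0.243, 0.1, 0],
    [0.629, 0.243, 0.2, 0],
    [0.629, 0.243, 0.2, 0],
    [0.629, 0.243, 0.2, 0]
  ]
}}

```text
time_s: 7.18
tcp_pos: [0.6217, -0.2525, 0.1919]
ee_rot: [[1.0, -0.0, 0.0], [-0.0, -1.0, -0.0], [0.0, 0.0, -1.0]]
wrist_force: [1.0, 0.3, -1.0]
gripper_width: 0.569
```

```bash
python3 - <<'E'
from h import *
st(); go([.6223,-.2514,.0525])
E
```

```text
t 7.17 tcp [ 0.6217 -0.2525  0.1919] tip z 0.1219 yaw -0.02 F [ 1.   0.3 -1. ] w 49.5 j6 98
go [0.005, -0.009, 0.737, 0.0]
```

{"name": "drive_tool", "arguments": {
  "series": [
    [0.005, -0.009, 0.1, 0],
    [0.005, -0.009, 0.2, 0],
    [0.005, -0.009, 0.3, 0],
    [0.005, -0.009, 0.4, 0],
    [0.005, -0.009, 0.5, 0],
    [0.005, -0.009, 0.6, 0],
    [0.005, -0.009, 0.7, 0],
    [0.005, -0.009, 0.71, 0],
    [0.005, -0.009, 0.72, 0],
    [0.005, -0.009, 0.72, 0]
  ]
}}

```text
time_s: 8.43
tcp_pos: [0.6229, -0.2517, 0.1056]
ee_rot: [[1.0, -0.001, 0.001], [-0.001, -1.0, -0.0], [0.001, 0.0, -1.0]]
wrist_force: [0.5, 0.0, -2.0]
gripper_width: 0.57
```

{"name": "drive_tool", "arguments": {
  "series": [
    [0, 0, 0, 0],
    [0, 0, 0, 0],
    [0, 0, 0, 0],
    [0, 0, -0.3, 0],
    [0, 0, -0.8, 0],
    [0, 0, -1, 0],
    [0, 0, -1, 0]
  ],
  "fingers": 75
}}

```text
time_s: 9.3
tcp_pos: [0.6236, -0.2519, 0.2282]
ee_rot: [[1.0, -0.001, 0.006], [-0.001, -1.0, -0.001], [0.006, 0.001, -1.0]]
wrist_force: [0.6, -0.3, -0.6]
gripper_width: 0.864
```

{"name": "drive_tool", "arguments": {
  "series": [
    [-0.3, 0, -0.2, 0.09],
    [-0.6, 0, -0.3, 0.18],
    [-0.9, 0.1, -0.3, 0.27],
    [-1, 0.1, -0.3, 0.36],
    [-1, 0.1, -0.3, 0.45],
    [-1, 0.1, -0.3, 0.54],
    [-1, 0.1, -0.3, 0.63],
    [-1, 0.1, -0.3, 0.72],
    [-1, 0.1, -0.3, 0.785],
    [-1, 0.1, -0.3, 0.785]
  ]
}}

```text
time_s: 10.55
tcp_pos: [0.502, -0.2633, 0.2595]
ee_rot: [[0.001, -1.0, -0.003], [-1.0, -0.001, 0.001], [-0.001, 0.003, -1.0]]
wrist_force: [1.0, 0.8, 0.5]
gripper_width: 0.863
```

```bash
python3 - <<'E'
from h import *
st(); c=shot('wrist','w4'); cv2.imwrite('pics/w4b.png',cv2.resize(c['color'][:240],(800,375),interpolation=cv2.INTER_CUBIC))
E
```

```text
t 10.55 tcp [ 0.502  -0.2633  0.2595] tip z 0.1895 yaw -89.93 F [1.  0.8 0.5] w 75.1 j6 11
```

View pics/w4b.png

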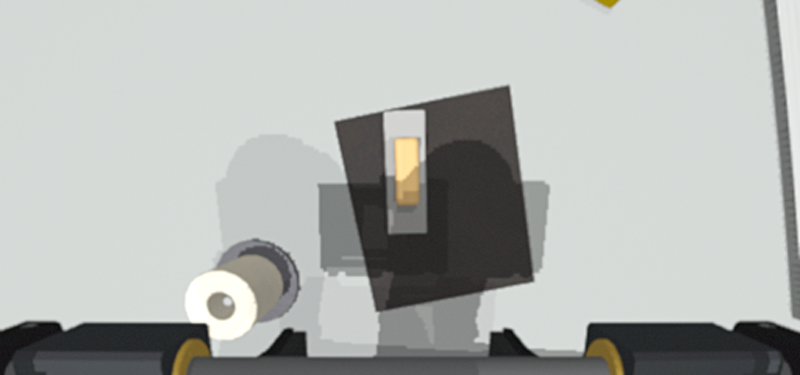

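```bash
python3 - <<'E'
from h import *
c=load('w4')
A=lambda u,v,z: at(c,u*.64,v*.64,z)
C=[A(*q,.003) for q in((335,122),(509,86),(533,281),(378,311))]
m=sum(C)/4;print('mat',m,[np.linalg.norm(C[i]-C[i-1]).round(4) for i in range(4)]); 
d=C[3]-C[0]; d2=C[2]-C[1]; print('yaw of y-axis dirs',[np.degrees(np.arctan2(v[1],v[0])).round(2) for v in (d,d2,C[0]-C[1],C[3]-C[2])])
B=[A(*q,.025) for q in((384,112),(424,111),(427,232),(389,234))]
print('block',sum(B)/4,[np.linalg.norm(B[i]-B[i-1]).round(4) for i in range(4)],[np.degrees(np.arctan2(v[1],v[0])).round(2) for v in (B[3]-B[0],B[2]-B[1])])
G=[A(*q,.065) for q in((396,138),(419,138),(419,206),(395,206))]
print('grip',sum(G)/4,[np.linalg.norm(G[i]-G[i-1]).round(4) for i in range(4)]);st()
print('roll top',(A(186,303,.078)+A(257,303,.078))/2, A(222,304,.068),np.linalg.norm(A(186,303,.078)-A(257,303,.078)))
E
```

```text
mat [ 0.46742729 -0.3147142   0.003     ] [np.float64(0.1577), np.float64(0.1377), np.float64(0.1572), np.float64(0.1358)]
yaw of y-axis dirs [np.float64(101.92), np.float64(101.23), np.float64(11.31), np.float64(11.51)]
block [ 0.49521867 -0.33822862  0.025     ] [np.float64(0.0891), np.float64(0.0292), np.float64(0.0882), np.float64(0.0296)] [np.float64(92.28), np.float64(92.53)]
grip [ 0.49535761 -0.33794687  0.065     ] [np.float64(0.0435), np.float64(0.0149), np.float64(0.0435), np.float64(0.0162)]
t 10.60 tcp [ 0.5021 -0.2634  0.2598] tip z 0.1898 yaw -89.88 F [-0.7  0.  -0.2] w 74.8 j6 11
roll top [ 0.62175054 -0.25174815  0.078     ] [ 0.62572699 -0.24823204  0.068     ] 0.048989223106909355
```

The scraper measures correctly (89×29 mm, grip 44×16) at (0.495,-0.338). The roll is seated on the spindle, with its bore over the post. I'll grasp the scraper across its 16 mm.

{"name": "drive_tool", "arguments": {
  "series": [
    [0.3, 0.057, 0.1, -0.02],
    [0.622, 0.057, 0.3, -0.02],
    [0.622, 0.057, 0.7, -0.02],
    [0.622, 0.057, 0.8, -0.02],
    [0.622, 0.057, 0.8, -0.02]
  ]
}}

```text
time_s: 11.22
tcp_pos: [0.4957, -0.338, 0.1647]
ee_rot: [[0.042, -0.999, -0.002], [-0.999, -0.042, 0.0], [-0.0, 0.002, -1.0]]
wrist_force: [0.1, -0.1, -0.0]
gripper_width: 0.863
```

{"name": "drive_tool", "arguments": {
  "series": [
    [0, 0, 0.3, 0],
    [0, 0, 0.52, 0],
    [0, 0, 0.52, 0],
    [0, 0, 0.52, 0]
  ]
}}

```text
time_s: 11.72
tcp_pos: [0.4973, -0.3385, 0.105]
ee_rot: [[0.041, -0.999, 0.004], [-0.999, -0.041, -0.002], [0.002, -0.004, -1.0]]
wrist_force: [0.2, 0.2, 0.3]
gripper_width: 0.862
```

{"name": "drive_tool", "arguments": {
  "series": [
    [0, 0, 0, 0],
    [0, 0, 0, 0],
    [0, 0, 0, 0],
    [0, 0, 0, 0],
    [0, 0, 0, 0],
    [0, 0, 0, 0]
  ],
  "fingers": 5
}}

```text
time_s: 12.48
tcp_pos: [0.4958, -0.3382, 0.1026]
ee_rot: [[0.04, -0.999, -0.0], [-0.999, -0.04, 0.0], [-0.0, 0.0, -1.0]]
wrist_force: [-0.1, -0.8, -0.0]
gripper_width: 0.26
```

```bash
python3 - <<'E'
from h import *
st()
E
```

```text
t 12.47 tcp [ 0.4958 -0.3382  0.1026] tip z 0.0326 yaw -87.71 F [-0.1 -0.8 -0. ] w 22.7 j6 21
```

{"name": "drive_tool", "arguments": {
  "series": [
    [0, 0, 0, 0],
    [0, 0, -0.05, 0],
    [0, 0, -0.4, 0],
    [0, 0, -0.8, 0],
    [0, 0, -1, 0]
  ]
}}

```text
time_s: 13.1
tcp_pos: [0.4965, -0.3385, 0.2259]
ee_rot: [[0.04, -0.999, 0.004], [-0.999, -0.04, -0.002], [0.002, -0.004, -1.0]]
wrist_force: [-0.4, -0.4, -0.7]
gripper_width: 0.176
```

{"name": "drive_tool", "arguments": {
  "series": [
    [-0.3, 0, -0.3, 0],
    [-0.8, 0, -0.4, 0],
    [-1, 0, -0.4, 0],
    [-1, 0, -0.4, 0]
  ]
}}

```text
time_s: 13.6
tcp_pos: [0.4907, -0.2168, 0.2713]
ee_rot: [[0.043, -0.999, 0.001], [-0.999, -0.043, 0.0], [-0.0, -0.001, -1.0]]
wrist_force: [0.2, -0.1, -0.6]
gripper_width: 0.182
```

{"name": "drive_tool", "arguments": {
  "series": [
    [-0.5, 0, 0, 0],
    [-1, 0, 0, 0],
    [-1, 0, 0, 0]
  ]
}}

```text
time_s: 13.98
tcp_pos: [0.4862, -0.0961, 0.2707]
ee_rot: [[0.045, -0.999, 0.0], [-0.999, -0.045, 0.0], [-0.0, -0.0, -1.0]]
wrist_force: [0.7, -0.6, -2.2]
gripper_width: 0.178
```

{"name": "drive_tool", "arguments": {
  "series": [
    [-0.5, 0, 0, 0],
    [-1, 0, 0, 0],
    [-1, 0, 0, 0]
  ]
}}

```text
time_s: 14.35
tcp_pos: [0.4819, 0.0234, 0.2707]
ee_rot: [[0.044, -0.999, 0.0], [-0.999, -0.044, 0.0], [-0.0, -0.0, -1.0]]
wrist_force: [0.8, -0.3, -2.1]
gripper_width: 0.178
```

{"name": "drive_tool", "arguments": {
  "series": [
    [-0.5, 0, 0, 0.02],
    [-1, 0, 0, 0.04],
    [-1, 0, 0, 0.04],
    [-1, 0, 0, 0.04],
    [-1, 0, 0, 0.04]
  ]
}}

```text
time_s: 14.98
tcp_pos: [0.4768, 0.1398, 0.2705]
ee_rot: [[-0.042, -0.999, -0.001], [-0.999, 0.042, -0.001], [0.001, 0.001, -1.0]]
wrist_force: [-0.3, 0.0, -1.1]
gripper_width: 0.185
```

```bash
python3 - <<'E'
from h import *
st(); c=shot('wrist','w5'); cv2.imwrite('pics/w5b.png',cv2.resize(c['color'][:300],(800,469),interpolation=cv2.INTER_CUBIC))
E
```

```text
t 14.97 tcp [0.4768 0.1398 0.2705] tip z 0.2005 yaw -92.43 F [-0.3  0.  -1.1] w 16.1 j6 -38
```

View pics/w5b.png

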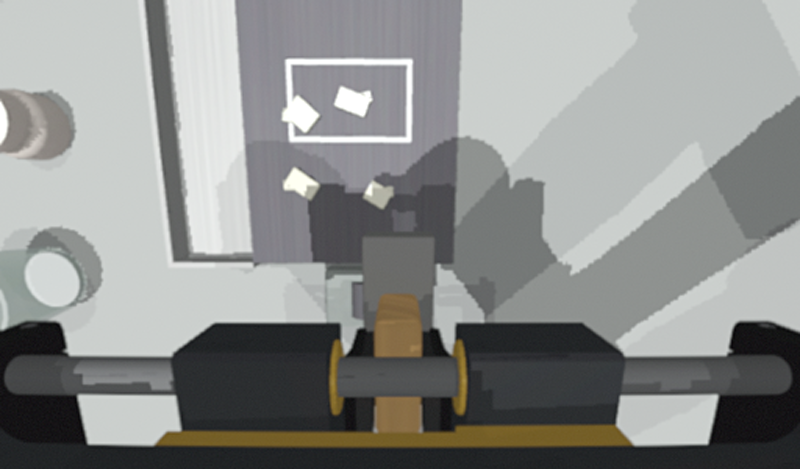

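```bash
python3 - <<'E'
from h import *
c=load('w5')
A=lambda u,v,z=.035: at(c,u*.64,v*.64,z)
M=[A(*q) for q in((288.5,61),(410,61.5),(410,139.5),(292,139.5))]
print('mark',sum(M)/4,[np.linalg.norm(M[i]-M[i-1]).round(4) for i in range(4)],[np.degrees(np.arctan2(v[1],v[0])).round(2) for v in(M[0]-M[1],M[3]-M[2],M[3]-M[0],M[2]-M[1])])
f1,f2=A(237,2),A(252,262); n1,n2=A(461,2),A(453,264)
for v in (f2-f1,n2-n1): print('edge dir',np.degrees(np.arctan2(v[1],v[0])))
print('far',f1,f2,'near',n1,n2,'corner left far/near',f2,n2, np.linalg.norm(f2-n2))
for q in((301,114),(353,101),(301,183),(378,195)): print('chip',A(*q,.042))
E
```

```text
mark [0.50611042 0.01145062 0.035     ] [np.float64(0.0538), np.float64(0.0871), np.float64(0.0533), np.float64(0.0878)] [np.float64(-2.76), np.float64(-2.46), np.float64(87.32), np.float64(88.05)]
edge dir 86.637154355352
edge dir 87.61348852040526
far [ 0.58126386 -0.05744958  0.035     ] [0.59210583 0.12706254 0.035     ] near [ 0.42457126 -0.05034497  0.035     ] [0.43230624 0.13525045 0.035     ] corner left far/near [0.59210583 0.12706254 0.035     ] [0.43230624 0.13525045 0.035     ] 0.16000922493963957
chip [0.54128302 0.02001802 0.042     ]
chip [0.50332714 0.01296675 0.042     ]
chip [0.54568029 0.06816128 0.042     ]
chip [0.48881409 0.07932665 0.042     ]
```

{"name": "drive_tool", "arguments": {
  "series": [
    [0.522, 0.167, 0, 0],
    [0.522, 0.167, 0.2, 0],
    [0.522, 0.167, 0.6, 0],
    [0.522, 0.167, 0.9, 0],
    [0.522, 0.167, 1.0, 0],
    [0.522, 0.167, 1.0, 0]
  ]
}}

```text
time_s: 15.78
tcp_pos: [0.4544, 0.0792, 0.1507]
ee_rot: [[-0.041, -0.999, -0.0], [-0.999, 0.041, -0.001], [0.001, 0.0, -1.0]]
wrist_force: [0.2, -0.3, -1.7]
gripper_width: 0.181
```

{"name": "drive_tool", "arguments": {
  "series": [
    [0, 0, 0.04, 0],
    [0, 0, 0.08, 0],
    [0, 0, 0.11, 0],
    [0, 0, 0.13, 0],
    [0, 0, 0.14, 0],
    [0, 0, 0.14, 0],
    [0, 0, 0.14, 0]
  ]
}}

```text
time_s: 16.65
tcp_pos: [0.454, 0.0797, 0.1345]
ee_rot: [[-0.04, -0.999, 0.0], [-0.999, 0.04, -0.0], [0.0, -0.0, -1.0]]
wrist_force: [-3.0, -0.3, 5.5]
gripper_width: 0.183
```

```bash
python3 - <<'E'
from h import *
st()
E
```

```text
t 16.65 tcp [0.454  0.0797 0.1345] tip z 0.0645 yaw -92.27 F [-3.  -0.3  5.5] w 15.9 j6 -33
```

{"name": "drive_tool", "arguments": {
  "series": [
    [0, -0.1, 0, 0],
    [0, -0.2, 0, 0],
    [0, -0.3, 0, 0],
    [0, -0.4, 0, 0],
    [0, -0.5, 0, 0],
    [0, -0.6, 0, 0],
    [0, -0.7, 0, 0],
    [0, -0.8, 0, 0],
    [0, -0.9, 0, 0],
    [0, -1.0, 0, 0]
  ]
}}

```text
time_s: 17.9
tcp_pos: [0.5726, 0.0744, 0.1346]
ee_rot: [[-0.04, -0.999, -0.004], [-0.999, 0.04, -0.001], [0.002, 0.004, -1.0]]
wrist_force: [-6.5, 0.8, 8.3]
gripper_width: 0.183
```

{"name": "drive_tool", "arguments": {
  "series": [
    [0, -0.07, 0, 0],
    [0, -0.14, 0, 0],
    [0, -0.16, 0, 0],
    [0, -0.16, 0, 0]
  ]
}}

```text
time_s: 18.4
tcp_pos: [0.5921, 0.0738, 0.1345]
ee_rot: [[-0.04, -0.999, -0.003], [-0.999, 0.04, -0.001], [0.001, 0.003, -1.0]]
wrist_force: [-4.4, 0.7, 6.8]
gripper_width: 0.181
```

{"name": "drive_tool", "arguments": {
  "series": [
    [0, 0, -0.15, 0],
    [0, 0, -0.3, 0],
    [0, 0.3, -0.4, 0],
    [0, 0.6, -0.4, 0],
    [0, 1, -0.4, 0],
    [0, 1, -0.4, 0]
  ]
}}

```text
time_s: 19.15
tcp_pos: [0.4697, 0.0781, 0.1814]
ee_rot: [[-0.039, -0.999, -0.003], [-0.999, 0.039, -0.001], [0.001, 0.003, -1.0]]
wrist_force: [0.7, -0.2, -1.2]
gripper_width: 0.18
```

```bash
python3 - <<'E'
from h import *
st(); c=shot('wrist','w6'); cv2.imwrite('pics/w6b.png',cv2.resize(c['color'][:300],(800,469),interpolation=cv2.INTER_CUBIC))
E
```

```text
t 19.15 tcp [0.4697 0.0781 0.1814] tip z 0.1114 yaw -92.25 F [ 0.7 -0.2 -1.2] w 15.6 j6 -31
```

View pics/w6b.png

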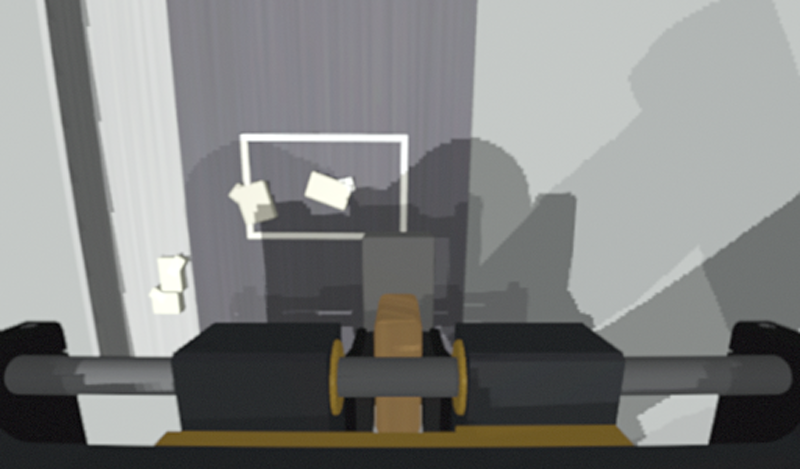

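{"name": "drive_tool", "arguments": {
  "series": [
    [0.25, 0.13, 0, 0],
    [0.472, 0.13, 0, 0],
    [0.472, 0.13, 0.1, 0],
    [0.472, 0.13, 0.2, 0],
    [0.472, 0.13, 0.3, 0],
    [0.472, 0.13, 0.36, 0],
    [0.472, 0.13, 0.385, 0],
    [0.472, 0.13, 0.398, 0],
    [0.472, 0.13, 0.398, 0]
  ]
}}

```text
time_s: 20.32
tcp_pos: [0.4557, 0.0232, 0.1345]
ee_rot: [[-0.04, -0.999, 0.001], [-0.999, 0.04, 0.0], [-0.001, -0.001, -1.0]]
wrist_force: [-0.6, 0.9, 0.5]
gripper_width: 0.18
```

{"name": "drive_tool", "arguments": {
  "series": [
    [0, -0.1, 0, 0],
    [0, -0.2, 0, 0],
    [0, -0.3, 0, 0],
    [0, -0.4, 0, 0],
    [0, -0.5, 0, 0],
    [0, -0.6, 0, 0],
    [0, -0.7, 0, 0],
    [0, -0.8, 0, 0],
    [0, -0.9, 0, 0],
    [0, -1.0, 0, 0]
  ]
}}

```text
time_s: 21.58
tcp_pos: [0.5751, 0.0176, 0.1346]
ee_rot: [[-0.04, -0.999, -0.003], [-0.999, 0.04, -0.001], [0.001, 0.003, -1.0]]
wrist_force: [-4.2, 0.7, 6.5]
gripper_width: 0.183
```

{"name": "drive_tool", "arguments": {
  "series": [
    [0, -0.07, 0, 0],
    [0, -0.14, 0, 0],
    [0, -0.17, 0, 0],
    [0, -0.17, 0, 0]
  ]
}}

```text
time_s: 22.08
tcp_pos: [0.5955, 0.0169, 0.1344]
ee_rot: [[-0.04, -0.999, -0.002], [-0.999, 0.04, -0.001], [0.001, 0.002, -1.0]]
wrist_force: [-3.3, 0.0, 5.6]
gripper_width: 0.179
```

{"name": "drive_tool", "arguments": {
  "series": [
    [0, 0, -0.15, 0],
    [0, 0, -0.3, 0],
    [-0.2, 0.3, -0.6, 0],
    [-0.5, 0.6, -1, 0],
    [-0.6, 1, -1, 0],
    [-0.6, 1, -1, 0]
  ]
}}

```text
time_s: 22.82
tcp_pos: [0.4764, 0.0948, 0.2548]
ee_rot: [[-0.037, -0.999, 0.001], [-0.999, 0.037, 0.002], [-0.002, -0.001, -1.0]]
wrist_force: [0.1, 0.4, -0.8]
gripper_width: 0.185
```

```bash
python3 - <<'E'
from h import *
st(); c=shot('wrist','w7'); cv2.imwrite('pics/w7b.png',cv2.resize(c['color'][:300],(800,469),interpolation=cv2.INTER_CUBIC))
E
```

```text
t 22.82 tcp [0.4764 0.0948 0.2548] tip z 0.1848 yaw -92.15 F [ 0.1  0.4 -0.8] w 16.1 j6 -33
```

View pics/w7b.png

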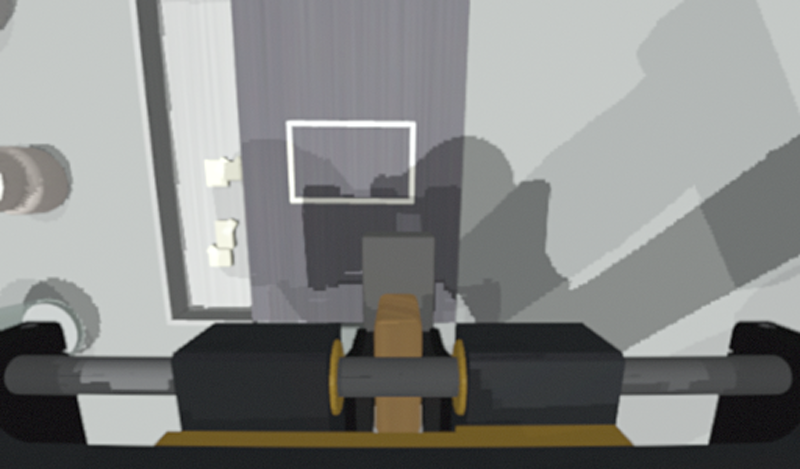

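The plate is clear and all four chips lie in the trough at (222,170), (236,170), (226,234) and (220,256). I'll take the scraper back to the mat.

{"name": "drive_tool", "arguments": {
  "series": [
    [0.5, 0, 0, 0],
    [1, 0, 0, 0],
    [1, 0, 0, 0]
  ]
}}

```text
time_s: 23.25
tcp_pos: [0.4743, -0.0294, 0.2534]
ee_rot: [[-0.047, -0.999, -0.001], [-0.999, 0.047, -0.001], [0.001, 0.001, -1.0]]
wrist_force: [-0.0, 0.8, -0.7]
gripper_width: 0.18
```

{"name": "drive_tool", "arguments": {
  "series": [
    [0.5, 0, 0, 0],
    [1, 0, 0, 0],
    [1, 0, 0, 0]
  ]
}}

```text
time_s: 23.62
tcp_pos: [0.4696, -0.1491, 0.2533]
ee_rot: [[-0.046, -0.999, -0.0], [-0.999, 0.046, -0.0], [0.001, 0.0, -1.0]]
wrist_force: [-1.1, 0.6, -0.8]
gripper_width: 0.183
```

{"name": "drive_tool", "arguments": {
  "series": [
    [0.5, 0, 0, -0.06],
    [1, 0, 0, -0.119],
    [1, 0, 0, -0.119],
    [1, 0, 0, -0.119]
  ]
}}

```text
time_s: 24.12
tcp_pos: [0.4648, -0.2655, 0.2534]
ee_rot: [[0.196, -0.981, -0.001], [-0.981, -0.196, 0.0], [-0.001, 0.001, -1.0]]
wrist_force: [0.9, 0.1, -2.1]
gripper_width: 0.181
```

```bash
python3 - <<'E'
from h import *
st(); go([.4674,-.3147,.0525],-78.5)
E
```

```text
t 24.12 tcp [ 0.4648 -0.2655  0.2534] tip z 0.1834 yaw -78.70 F [ 0.9  0.1 -2.1] w 15.7 j6 24
go [0.407, 0.058, 1.249, -0.002]
```

{"name": "drive_tool", "arguments": {
  "series": [
    [0.407, 0.058, 0, 0],
    [0.407, 0.058, 0.3, 0],
    [0.407, 0.058, 0.7, 0],
    [0.407, 0.058, 0.9, 0],
    [0.407, 0.058, 0.9, 0]
  ]
}}

```text
time_s: 24.75
tcp_pos: [0.4667, -0.3131, 0.1442]
ee_rot: [[0.199, -0.98, -0.005], [-0.98, -0.199, 0.002], [-0.003, 0.004, -1.0]]
wrist_force: [0.4, -1.0, -0.8]
gripper_width: 0.182
```

{"name": "drive_tool", "arguments": {
  "series": [
    [0, 0, 0.15, 0],
    [0, 0, 0.27, 0],
    [0, 0, 0.32, 0],
    [0, 0, 0.345, 0],
    [0, 0, 0.355, 0],
    [0, 0, 0.355, 0]
  ]
}}

```text
time_s: 25.5
tcp_pos: [0.4672, -0.315, 0.1038]
ee_rot: [[0.197, -0.98, 0.001], [-0.98, -0.197, -0.0], [0.0, -0.001, -1.0]]
wrist_force: [0.1, -0.3, -1.6]
gripper_width: 0.182
```

```bash
python3 - <<'E'
from h import *
st(); go([.4674,-.3147,.0515],-78.5)
E
```

```text
t 25.50 tcp [ 0.4672 -0.315   0.1038] tip z 0.0338 yaw -78.66 F [ 0.1 -0.3 -1.6] w 15.8 j6 29
go [-0.003, -0.002, 0.011, -0.001]
```

{"name": "drive_tool", "arguments": {
  "series": [
    [0, 0, 0.011, 0],
    [0, 0, 0.011, 0]
  ]
}}

```text
time_s: 25.75
tcp_pos: [0.4672, -0.3151, 0.1025]
ee_rot: [[0.197, -0.98, 0.001], [-0.98, -0.197, -0.0], [0.001, -0.001, -1.0]]
wrist_force: [-0.6, -0.5, -0.2]
gripper_width: 0.178
```

{"name": "drive_tool", "arguments": {
  "series": [
    [0, 0, 0, 0],
    [0, 0, 0, 0],
    [0, 0, 0, 0],
    [0, 0, -0.1, 0],
    [0, 0, -0.5, 0],
    [0, 0, -0.9, 0],
    [0, 0, -1, 0]
  ],
  "fingers": 45
}}

```text
time_s: 26.62
tcp_pos: [0.4685, -0.3156, 0.2269]
ee_rot: [[0.197, -0.98, 0.008], [-0.98, -0.197, -0.003], [0.005, -0.007, -1.0]]
wrist_force: [0.5, 1.2, 0.1]
gripper_width: 0.515
```

{"name": "drive_tool", "arguments": {
  "series": [
    [-0.4, -0.1, -0.3, 0.049],
    [-0.9, -0.2, -0.4, 0.049],
    [-1, -0.2, -0.4, 0.049]
  ]
}}

```text
time_s: 27.0
tcp_pos: [0.4669, -0.1901, 0.2716]
ee_rot: [[0.103, -0.995, 0.002], [-0.995, -0.103, 0.0], [0.0, -0.002, -1.0]]
wrist_force: [0.4, 0.1, -0.4]
gripper_width: 0.513
```

```bash
python3 - <<'E'
from h import *
st(); c=shot('wrist','w8'); s=shot('scene','s8');t=shot('top','t8')
a=cv2.resize(c['color'][:220],(800,344),interpolation=cv2.INTER_CUBIC)
b=cv2.resize(t['color'][170:280,180:400],(500,250),interpolation=cv2.INTER_CUBIC)
b=np.hstack([b,np.zeros((250,300,3),np.uint8)])
cv2.imwrite('pics/m8.png',np.vstack([a,b]))
E
```

```text
t 27.00 tcp [ 0.4669 -0.1901  0.2716] tip z 0.2016 yaw -84.07 F [ 0.4  0.1 -0.4] w 44.7 j6 10
```

View pics/m8.png

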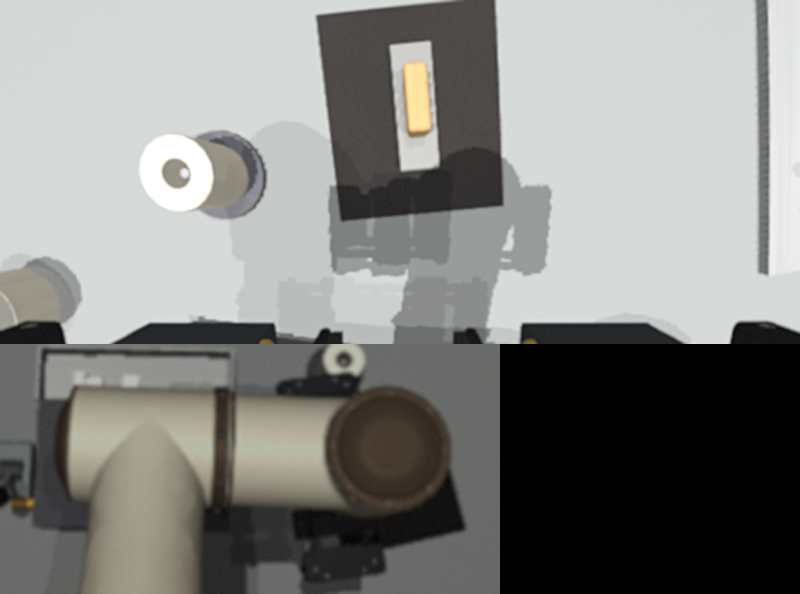

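Scraper stands mid-mat, the roll is on the spindle. (11 pictures viewed.) Next, the rack.

{"name": "drive_tool", "arguments": {
  "series": [
    [-0.5, -0.05, 0, 0],
    [-1, -0.1, 0, 0],
    [-1, -0.1, 0, 0]
  ]
}}

```text
time_s: 27.52
tcp_pos: [0.4671, -0.0702, 0.2696]
ee_rot: [[0.104, -0.995, -0.001], [-0.995, -0.104, -0.0], [0.0, 0.001, -1.0]]
wrist_force: [0.4, -1.5, 0.2]
gripper_width: 0.517
```

{"name": "drive_tool", "arguments": {
  "series": [
    [-0.5, -0.05, 0, 0],
    [-1, -0.1, 0, 0],
    [-1, -0.1, 0, 0]
  ]
}}

```text
time_s: 27.9
tcp_pos: [0.4676, 0.0501, 0.2696]
ee_rot: [[0.103, -0.995, -0.001], [-0.995, -0.103, -0.001], [0.0, 0.001, -1.0]]
wrist_force: [0.2, 0.1, 0.2]
gripper_width: 0.519
```

{"name": "drive_tool", "arguments": {
  "series": [
    [-0.5, -0.05, 0, 0],
    [-1, -0.1, 0, 0],
    [-1, -0.1, 0, 0]
  ]
}}

```text
time_s: 28.28
tcp_pos: [0.4679, 0.1704, 0.2694]
ee_rot: [[0.101, -0.995, -0.001], [-0.995, -0.101, -0.001], [0.001, 0.001, -1.0]]
wrist_force: [0.2, -0.2, -0.7]
gripper_width: 0.519
```

{"name": "drive_tool", "arguments": {
  "series": [
    [-0.5, -0.05, 0, 0],
    [-1, -0.1, 0, 0],
    [-1, -0.1, 0, 0]
  ]
}}

```text
time_s: 28.65
tcp_pos: [0.4681, 0.2906, 0.2691]
ee_rot: [[0.1, -0.995, -0.001], [-0.995, -0.1, -0.001], [0.001, 0.001, -1.0]]
wrist_force: [-0.5, -0.8, -0.0]
gripper_width: 0.513
```

{"name": "drive_tool", "arguments": {
  "series": [
    [-0.5, -0.05, 0, 0],
    [-1, -0.1, 0, 0],
    [-1, -0.1, 0, 0],
    [-1, -0.1, 0, 0],
    [-1, -0.1, 0, 0]
  ]
}}

```text
time_s: 29.28
tcp_pos: [0.4675, 0.4082, 0.2702]
ee_rot: [[0.097, -0.995, -0.0], [-0.995, -0.097, -0.001], [0.001, 0.0, -1.0]]
wrist_force: [0.6, -1.2, -0.3]
gripper_width: 0.515
```

```bash
python3 - <<'E'
from h import *
st(); c=shot('wrist','w9'); cv2.imwrite('pics/w9b.png',cv2.resize(c['color'][60:210,130:380],(800,480),interpolation=cv2.INTER_CUBIC))
E
```

```text
t 29.27 tcp [0.4675 0.4082 0.2702] tip z 0.2002 yaw -84.42 F [ 0.6 -1.2 -0.3] w 44.8 j6 -50
```

View pics/w9b.png

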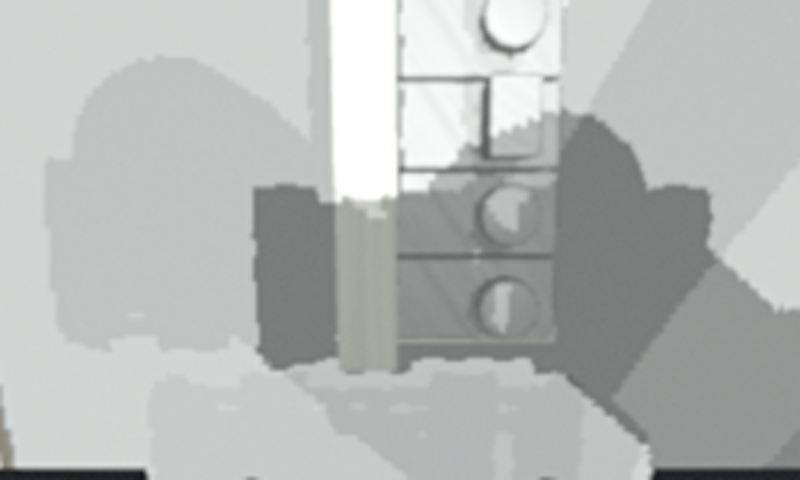

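The wanted tab top is at crop (515,117), the round knobs at (512,20), (512,215) and (505,308), and the ledge edge at u≈398.

```bash
python3 - <<'E'
from h import *
c=load('w9')
A=lambda u,v,z: at(c,130+u/3.2,60+v/3.2,z)
q=[A(u,v,.117) for u,v in((488,77),(541,77),(541,157),(488,157))]
print('tab',sum(q)/4,[np.linalg.norm(q[i]-q[i-1]).round(4) for i in range(4)])
print('front top edge',A(563,60,.085),A(556,165,.085),'ledge',A(398,10,.103),A(398,360,.103), 'knob',A(512,215,.113))
T=(sum(q)/4)[:2]; go([T[0],T[1],.106],-84.3)
E
```

```text
tab [0.44442889 0.32031602 0.117     ] [np.float64(0.0209), np.float64(0.0144), np.float64(0.021), np.float64(0.0147)]
front top edge [0.42795519 0.29907994 0.085     ] [0.42575218 0.3300522  0.085     ] ledge [0.47912527 0.29351655 0.103     ] [0.46916648 0.39333672 0.103     ] knob [0.44120973 0.34638873 0.113     ]
go [0.713, 0.262, 0.946, -0.001]
```

{"name": "drive_tool", "arguments": {
  "series": [
    [0.4, 0.262, 0, 0],
    [0.713, 0.264, 0, 0],
    [0.713, 0.264, 0.2, 0],
    [0.713, 0.264, 0.4, 0],
    [0.713, 0.264, 0.4, 0],
    [0.713, 0.264, 0.4, 0]
  ],
  "fingers": 24
}}

```text
time_s: 30.08
tcp_pos: [0.4443, 0.3221, 0.2233]
ee_rot: [[0.1, -0.995, 0.001], [-0.995, -0.1, 0.001], [-0.001, -0.002, -1.0]]
wrist_force: [0.4, 0.0, -0.0]
gripper_width: 0.276
```

```bash
python3 - <<'E'
from h import *
st(); go([.4442,.3202,.118],-84.3)
E
```

```text
t 30.07 tcp [0.4443 0.3221 0.2233] tip z 0.1533 yaw -84.28 F [ 0.4  0.  -0. ] w 24.0 j6 -47
go [0.016, 0.003, 0.453, 0.0]
```

{"name": "drive_tool", "arguments": {
  "series": [
    [0.012, 0.003, 0.1, 0],
    [0.012, 0.003, 0.2, 0],
    [0.012, 0.003, 0.3, 0],
    [0.012, 0.003, 0.4, 0],
    [0.012, 0.003, 0.453, 0],
    [0.012, 0.003, 0.453, 0]
  ]
}}

```text
time_s: 30.82
tcp_pos: [0.4434, 0.3206, 0.1671]
ee_rot: [[0.1, -0.995, -0.001], [-0.995, -0.1, -0.001], [0.001, 0.001, -1.0]]
wrist_force: [0.3, -0.1, 0.3]
gripper_width: 0.275
```

{"name": "drive_tool", "arguments": {
  "series": [
    [0, 0.04, 0, 0],
    [0, 0.08, 0, 0],
    [0, 0.12, 0, 0],
    [0, 0.16, 0, 0],
    [0, 0.2, 0, 0],
    [0, 0.24, 0, 0],
    [0, 0.28, 0, 0],
    [0, 0.308, 0, 0],
    [0, 0.308, 0, 0]
  ]
}}

```text
time_s: 31.95
tcp_pos: [0.4063, 0.3167, 0.1675]
ee_rot: [[0.1, -0.995, -0.001], [-0.995, -0.1, -0.001], [0.001, 0.001, -1.0]]
wrist_force: [0.1, 0.7, -0.9]
gripper_width: 0.278
```

```bash
python3 - <<'E'
from h import *
st(); c=shot('wrist','w10');s=shot('scene','s10')
a=cv2.resize(c['color'][130:330,130:380],(500,400),interpolation=cv2.INTER_CUBIC)
b=cv2.resize(s['color'][150:230,335:415],(300,300),interpolation=cv2.INTER_CUBIC); b=np.vstack([b,np.zeros((100,300,3),np.uint8)])
cv2.imwrite('pics/m10.png',np.hstack([a,b]))
E
```

```text
t 31.95 tcp [0.4063 0.3167 0.1675] tip z 0.0975 yaw -84.27 F [ 0.1  0.7 -0.9] w 24.2 j6 -50
```

View pics/m10.png

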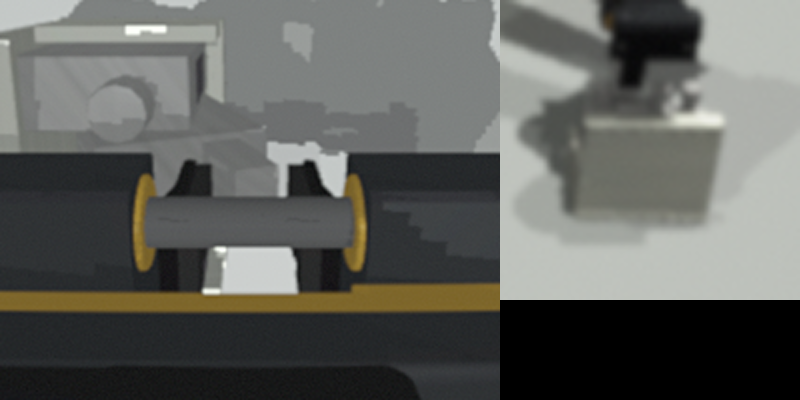

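The wanted block leans out past its neighbour, with its tab between the fingers. Now I'll squeeze.

{"name": "drive_tool", "arguments": {
  "series": [
    [0, 0, 0, 0],
    [0, 0, 0, 0],
    [0, 0, 0, 0],
    [0, 0, 0, 0],
    [0, 0, 0, 0]
  ],
  "fingers": 3
}}

```text
time_s: 32.67
tcp_pos: [0.407, 0.3171, 0.1677]
ee_rot: [[0.1, -0.995, 0.0], [-0.995, -0.1, 0.0], [-0.0, -0.0, -1.0]]
wrist_force: [4.6, 0.7, -4.0]
gripper_width: 0.212
```

{"name": "drive_tool", "arguments": {
  "series": [
    [0, 0.01, -0.04, 0],
    [0, 0.03, -0.08, 0],
    [0, 0.05, -0.12, 0],
    [0, 0.07, -0.16, 0],
    [0, 0.07, -0.16, 0]
  ]
}}

```text
time_s: 33.3
tcp_pos: [0.3974, 0.3161, 0.1885]
ee_rot: [[0.1, -0.995, -0.001], [-0.995, -0.1, 0.0], [-0.0, 0.001, -1.0]]
wrist_force: [-2.3, 1.3, 6.4]
gripper_width: 0.153
```

```bash
python3 - <<'E'
from h import *
st()
E
```

```text
t 33.30 tcp [0.3974 0.3161 0.1885] tip z 0.1185 yaw -84.26 F [-2.3  1.3  6.4] w 13.3 j6 -51
```

```bash
python3 - <<'E'
from h import *
st(); c=shot('wrist','w11');s=shot('scene','s11')
a=cv2.resize(c['color'][130:330,130:380],(500,400),interpolation=cv2.INTER_CUBIC)
b=cv2.resize(s['color'][140:230,330:420],(300,300),interpolation=cv2.INTER_CUBIC); b=np.vstack([b,np.zeros((100,300,3),np.uint8)])
cv2.imwrite('pics/m11.png',np.hstack([a,b])); st()
E
```

```text
t 33.30 tcp [0.3974 0.3161 0.1885] tip z 0.1185 yaw -84.26 F [-2.3  1.3  6.4] w 13.3 j6 -51
t 33.40 tcp [0.3974 0.3162 0.1885] tip z 0.1185 yaw -84.26 F [-2.3 -0.1  5.1] w 13.7 j6 -51
```

View pics/m11.png

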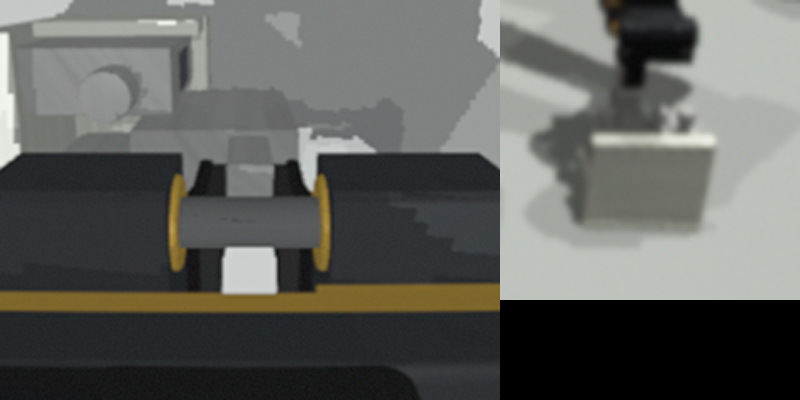

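The block is now upright in the grip with its foot over the lip, clear of the ledge. I'll lift it out slowly.

{"name": "drive_tool", "arguments": {
  "series": [
    [0, 0, -0.05, 0],
    [0, 0, -0.12, 0],
    [0, 0.1, -0.2, 0],
    [0, 0.2, -0.35, 0],
    [0, 0.2, -0.5, 0],
    [0, 0.2, -0.6, 0],
    [0, 0.2, -0.6, 0]
  ]
}}

```text
time_s: 34.28
tcp_pos: [0.3744, 0.314, 0.2599]
ee_rot: [[0.1, -0.995, 0.001], [-0.995, -0.1, 0.002], [-0.002, -0.001, -1.0]]
wrist_force: [-0.2, 0.2, -4.8]
gripper_width: 0.155
```

```bash
python3 - <<'E'
from h import *
st(); c=shot('wrist','w12');s=shot('scene','s12')
a=cv2.resize(c['color'][100:330,130:380],(500,460),interpolation=cv2.INTER_CUBIC)
b=cv2.resize(s['color'][120:220,330:420],(300,333),interpolation=cv2.INTER_CUBIC); b=np.vstack([b,np.zeros((127,300,3),np.uint8)])
cv2.imwrite('pics/m12.png',np.hstack([a,b])); st()
E
```

```text
t 34.27 tcp [0.3744 0.314  0.2599] tip z 0.1899 yaw -84.26 F [-0.2  0.2 -4.8] w 13.5 j6 -53
t 34.38 tcp [0.3741 0.3134 0.2584] tip z 0.1884 yaw -84.30 F [-0.2 -0.  -4.4] w 13.9 j6 -53
```

View pics/m12.png

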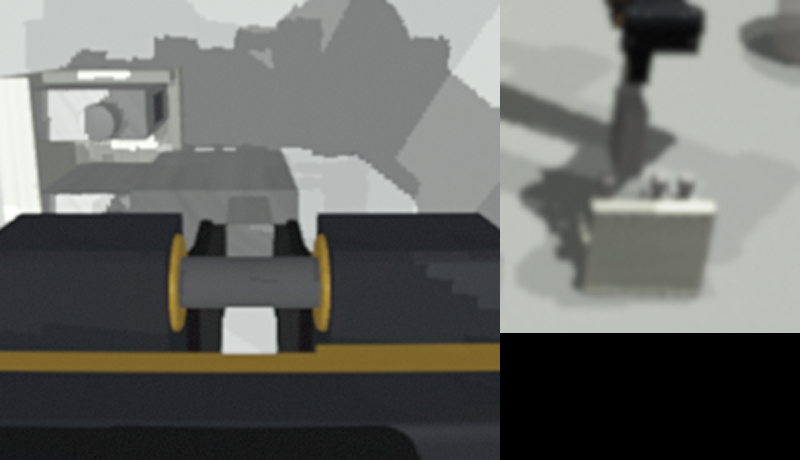

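The block hangs upright with the neighbours still in the rack. I'll carry it to the outline.

{"name": "drive_tool", "arguments": {
  "series": [
    [0, 0, -0.15, 0],
    [0, 0, -0.4, 0],
    [0, 0, -0.5, 0],
    [0.2, 0, -0.5, 0],
    [0.5, -0.1, -0.5, 0],
    [0.8, -0.2, -0.5, 0],
    [0.86, -0.25, -0.5, 0]
  ]
}}

```text
time_s: 35.25
tcp_pos: [0.4142, 0.2112, 0.3176]
ee_rot: [[0.097, -0.995, -0.003], [-0.995, -0.097, -0.002], [0.002, 0.003, -1.0]]
wrist_force: [-0.4, 0.3, -3.7]
gripper_width: 0.157
```

{"name": "drive_tool", "arguments": {
  "series": [
    [0.3, -0.1, 0, 0],
    [0.6, -0.2, 0, 0],
    [0.86, -0.25, 0, 0]
  ]
}}

```text
time_s: 35.62
tcp_pos: [0.4548, 0.1131, 0.3179]
ee_rot: [[0.099, -0.995, -0.002], [-0.995, -0.099, -0.001], [0.001, 0.002, -1.0]]
wrist_force: [1.1, -0.2, -3.7]
gripper_width: 0.159
```

{"name": "drive_tool", "arguments": {
  "series": [
    [0.3, -0.1, 0, 0.03],
    [0.6, -0.2, 0, 0.06],
    [0.8, -0.24, 0, 0.072],
    [0.86, -0.25, 0, 0.072],
    [0.86, -0.25, 0, 0.072],
    [0.86, -0.25, 0, 0.072]
  ]
}}

```text
time_s: 36.38
tcp_pos: [0.4947, 0.0153, 0.3187]
ee_rot: [[-0.043, -0.999, -0.001], [-0.999, 0.043, 0.0], [-0.0, 0.001, -1.0]]
wrist_force: [0.1, 0.3, -4.1]
gripper_width: 0.156
```

```bash
python3 - <<'E'
from h import *
st(); go([.4941,.012,.155],-92.6)
E
```

```text
t 36.38 tcp [0.4947 0.0153 0.3187] tip z 0.2487 yaw -92.46 F [ 0.1  0.3 -4.1] w 13.6 j6 -23
go [0.028, 0.003, 0.94, 0.001]
```

{"name": "drive_tool", "arguments": {
  "series": [
    [0.028, 0.003, 0.2, 0.001],
    [0.028, 0.003, 0.45, 0.001],
    [0.028, 0.003, 0.7, 0.001],
    [0.028, 0.003, 0.82, 0.001],
    [0.028, 0.003, 0.87, 0.001],
    [0.028, 0.003, 0.87, 0.001]
  ]
}}

```text
time_s: 37.12
tcp_pos: [0.4949, 0.0117, 0.2151]
ee_rot: [[-0.045, -0.999, 0.001], [-0.999, 0.045, 0.0], [-0.0, -0.001, -1.0]]
wrist_force: [0.1, 0.2, -3.5]
gripper_width: 0.157
```

{"name": "drive_tool", "arguments": {
  "series": [
    [0, 0, 0.02, 0],
    [0, 0, 0.04, 0],
    [0, 0, 0.06, 0],
    [0, 0, 0.06, 0]
  ]
}}

```text
time_s: 37.62
tcp_pos: [0.4943, 0.0113, 0.2073]
ee_rot: [[-0.046, -0.999, -0.0], [-0.999, 0.046, -0.0], [0.0, 0.0, -1.0]]
wrist_force: [-0.3, 0.4, -3.1]
gripper_width: 0.154
```

{"name": "drive_tool", "arguments": {
  "series": [
    [0, 0, 0.015, 0],
    [0, 0, 0.03, 0],
    [0, 0, 0.03, 0]
  ]
}}

```text
time_s: 38.0
tcp_pos: [0.4944, 0.0113, 0.2036]
ee_rot: [[-0.046, -0.999, -0.0], [-0.999, 0.046, -0.0], [0.0, 0.0, -1.0]]
wrist_force: [-0.7, 0.1, -3.3]
gripper_width: 0.159
```

{"name": "drive_tool", "arguments": {
  "series": [
    [0, 0, 0.015, 0],
    [0, 0, 0.02, 0],
    [0, 0, 0.02, 0]
  ]
}}

```text
time_s: 38.38
tcp_pos: [0.4949, 0.0115, 0.2031]
ee_rot: [[-0.045, -0.999, 0.002], [-0.999, 0.045, -0.0], [0.0, -0.002, -1.0]]
wrist_force: [-2.9, 1.2, 5.1]
gripper_width: 0.158
```

{"name": "drive_tool", "arguments": {
  "series": [
    [0, 0, 0.015, 0],
    [0, 0, 0.02, 0],
    [0, 0, 0.02, 0]
  ]
}}

```text
time_s: 38.75
tcp_pos: [0.495, 0.0115, 0.203]
ee_rot: [[-0.044, -0.999, 0.003], [-0.999, 0.044, -0.001], [0.0, -0.003, -1.0]]
wrist_force: [-8.2, 2.0, 18.8]
gripper_width: 0.156
```

{"name": "drive_tool", "arguments": {
  "series": [
    [0, 0, -0.015, 0],
    [0, 0, -0.03, 0],
    [0, 0, -0.03, 0]
  ]
}}

```text
time_s: 39.12
tcp_pos: [0.4948, 0.0114, 0.2031]
ee_rot: [[-0.046, -0.999, 0.001], [-0.999, 0.046, -0.0], [-0.0, -0.001, -1.0]]
wrist_force: [-1.3, 0.7, 2.5]
gripper_width: 0.157
```

{"name": "drive_tool", "arguments": {
  "series": [
    [0, 0, 0, 0],
    [0, 0, 0, 0],
    [0, 0, 0, 0],
    [0, 0, 0, 0],
    [0, 0, -0.1, 0],
    [0, 0, -0.4, 0],
    [0, 0, -0.8, 0],
    [0, 0, -0.9, 0],
    [0, 0, -0.9, 0]
  ],
  "fingers": 40
}}

```text
time_s: 40.25
tcp_pos: [0.4945, 0.0114, 0.3117]
ee_rot: [[-0.046, -0.999, 0.002], [-0.999, 0.046, 0.001], [-0.001, -0.002, -1.0]]
wrist_force: [0.4, -0.9, -0.6]
gripper_width: 0.46
```

{"name": "drive_tool", "arguments": {
  "series": [
    [-0.3, 0, 0, 0],
    [-0.8, 0, 0, 0],
    [-1, 0, 0, 0],
    [-1, 0, 0, 0],
    [-1, 0, 0, 0],
    [-1, 0, 0, 0]
  ],
  "fingers": 0
}}

```text
time_s: 41.0
tcp_pos: [0.4998, 0.1303, 0.3102]
ee_rot: [[-0.047, -0.999, -0.001], [-0.999, 0.047, -0.0], [0.001, 0.001, -1.0]]
wrist_force: [0.0, -0.2, 0.1]
gripper_width: 0.013
```

```bash
python3 - <<'E'
from h import *
st(); c=shot('wrist','w13');s=shot('scene','s13');t=shot('top','t13')
a=cv2.resize(c['color'][:230],(800,359),interpolation=cv2.INTER_CUBIC)
b=cv2.resize(s['color'][160:230,220:340],(400,233),interpolation=cv2.INTER_CUBIC)
d=cv2.resize(s['color'][160:230,140:260],(400,233),interpolation=cv2.INTER_CUBIC)
cv2.imwrite('pics/m13.png',np.vstack([a,np.hstack([b,d])])); st()
E
```

```text
t 41.00 tcp [0.4998 0.1303 0.3102] tip z 0.2402 yaw -92.71 F [ 0.  -0.2  0.1] w 1.2 j6 -35
t 41.15 tcp [0.5    0.1305 0.3106] tip z 0.2406 yaw -92.70 F [-0.2 -0.3  0.2] w 0.3 j6 -35
```

View pics/m13.png

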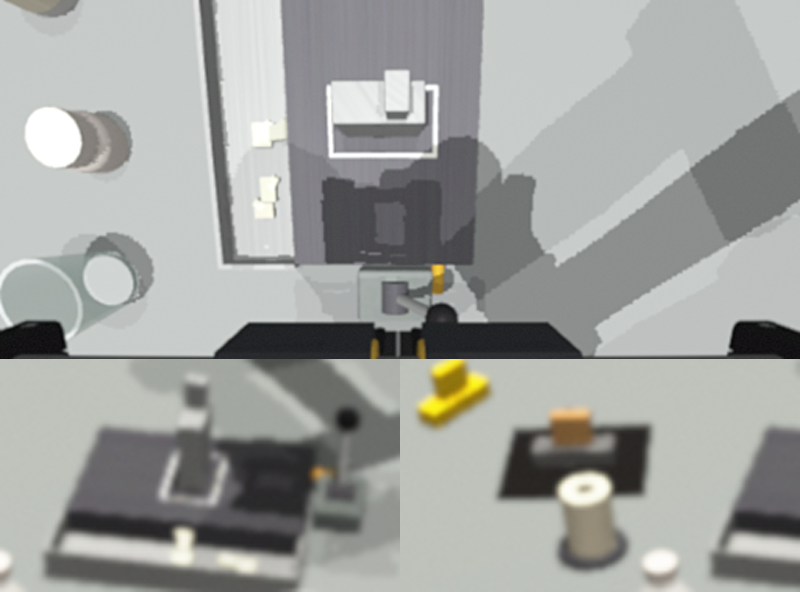

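The applicator stands upright in the outline, the chips are in the trough, the scraper is mid-mat and the roll is seated (picture 16 of 16). I'll triangulate the lever tip and check the applicator numerically.

```bash
python3 - <<'E'
from h import *
w1,w13,s13=load('w1'),load('w13'),load('s13')
obs=[(w1,683*.64,238*.64),(w13,441*.64,316*.64),(s13,220+347*.3,160+59*.3)]
def tri(obs):
    A=np.zeros((3,3));b=np.zeros(3)
    for c,u,v in obs:
        d=ray(c,u,v);d/=np.linalg.norm(d);P=np.eye(3)-np.outer(d,d);A+=P;b+=P@c['eye']
    return np.linalg.solve(A,b)
X=tri(obs);print('ball',X,[ (proj(c,X)-[u,v]).round(1) for c,u,v in obs]); print(tri(obs[:2]))
ex=np.array([.9989,-.0454]);ey=np.array([.0454,.9989]);m=np.array([.5061,.0115])
print('ball bed rel mark',(X[:2]-m)@ex,(X[:2]-m)@ey)
for n,c,u,v in(('piv w1',w1,641,185),('piv w13',w13,395,295)):
    q=at(c,u*.64,v*.64,.04);print(n,q,(q[:2]-m)@ex,(q[:2]-m)@ey)
for n,u,v in(('a',333,123),('b',425,124)): print(n,at(w13,u*.64,v*.64,.115))
B=m+.03*ex+.013*ey,m-.03*ex+.013*ey; print('expected',B)
E
```

```text
ball [0.46782015 0.16427459 0.0935952 ] [array([0.5, 0.9]), array([-0.3,  1.1]), array([-0.3,  0.3])]
[0.46788164 0.16349428 0.09142361]
ball bed rel mark -0.04517370573394918 0.15086863088666155
piv w1 [0.50531719 0.16981158 0.04      ] -0.007969290974777348 0.15810189906524014
piv w13 [0.50299165 0.15814927 0.04      ] -0.009762807276573505 0.14634683400635667
a [0.53649824 0.02251495 0.115     ]
b [0.47706971 0.02587927 0.115     ]
expected (array([0.5366572, 0.0231237]), array([0.4767232, 0.0258477]))
```

```bash
python3 - <<'E'
from h import *
go([.4231,.1664,.094],-92.6)
E
```

```text
go [-0.269, 0.654, 1.38, -0.001]
```

{"name": "drive_tool", "arguments": {
  "series": [
    [-0.269, 0.35, 0, 0],
    [-0.269, 0.654, 0, 0],
    [-0.269, 0.654, 0.3, 0],
    [-0.269, 0.654, 0.7, 0],
    [-0.269, 0.654, 0.9, 0],
    [-0.269, 0.654, 0.9, 0]
  ]
}}

```text
time_s: 41.9
tcp_pos: [0.4224, 0.1661, 0.2013]
ee_rot: [[-0.047, -0.999, -0.003], [-0.999, 0.047, -0.003], [0.003, 0.003, -1.0]]
wrist_force: [0.6, -0.1, 0.3]
gripper_width: 0.008
```

{"name": "drive_tool", "arguments": {
  "series": [
    [0, 0, 0.2, 0],
    [0, 0, 0.4, 0],
    [0, 0, 0.48, 0],
    [0, 0, 0.48, 0]
  ]
}}

```text
time_s: 42.4
tcp_pos: [0.4235, 0.1673, 0.1456]
ee_rot: [[-0.046, -0.999, 0.001], [-0.999, 0.046, 0.0], [-0.0, -0.001, -1.0]]
wrist_force: [0.5, 0.8, 0.4]
gripper_width: 0.008
```

{"name": "drive_tool", "arguments": {
  "series": [
    [0, -0.08, 0, 0],
    [0, -0.16, 0, 0],
    [0, -0.24, 0, 0],
    [0, -0.32, 0, 0],
    [0, -0.4, 0, 0],
    [0, -0.48, 0, 0],
    [0, -0.56, 0, 0],
    [0, -0.64, 0, 0],
    [0, -0.72, 0, 0],
    [0, -0.72, 0, 0]
  ]
}}

```text
time_s: 43.65
tcp_pos: [0.5102, 0.1631, 0.1448]
ee_rot: [[-0.046, -0.999, 0.001], [-0.999, 0.046, 0.0], [-0.0, -0.0, -1.0]]
wrist_force: [0.1, -0.3, 0.2]
gripper_width: 0.005
```

```bash
python3 - <<'E'
from h import *
st()
E
```

```text
t 43.65 tcp [0.5102 0.1631 0.1448] tip z 0.0748 yaw -92.66 F [ 0.1 -0.3  0.2] w 0.4 j6 -38
```

{"name": "drive_tool", "arguments": {
  "series": [
    [0, -0.04, 0, 0],
    [0, -0.08, 0, 0],
    [0, -0.08, 0, 0],
    [0, -0.08, 0, 0]
  ]
}}

```text
time_s: 44.15
tcp_pos: [0.5191, 0.1627, 0.1451]
ee_rot: [[-0.046, -0.999, 0.001], [-0.999, 0.046, 0.0], [-0.0, -0.001, -1.0]]
wrist_force: [-0.5, -0.0, -0.9]
gripper_width: 0.007
```

{"name": "drive_tool", "arguments": {
  "series": [
    [0, -0.03, 0, 0],
    [0, -0.05, 0, 0],
    [0, -0.05, 0, 0],
    [0, -0.05, 0, 0]
  ]
}}

```text
time_s: 44.65
tcp_pos: [0.5211, 0.1622, 0.1445]
ee_rot: [[-0.047, -0.999, -0.009], [-0.999, 0.047, -0.002], [0.002, 0.009, -1.0]]
wrist_force: [-13.4, 4.9, 6.8]
gripper_width: 0.003
```

The lever is at its stop (13 N at the predicted position). I'll back off and check numerically.

{"name": "drive_tool", "arguments": {
  "series": [
    [0, 0.05, 0, 0],
    [0, 0.2, 0, 0],
    [0, 0.3, -0.3, 0],
    [0, 0.3, -0.8, 0],
    [0, 0.3, -1, 0],
    [0, 0.3, -1, 0]
  ]
}}

```text
time_s: 45.4
tcp_pos: [0.4902, 0.1647, 0.2676]
ee_rot: [[-0.046, -0.999, 0.006], [-0.999, 0.046, 0.004], [-0.004, -0.006, -1.0]]
wrist_force: [0.1, 0.7, -0.3]
gripper_width: 0.006
```

{"name": "drive_tool", "arguments": {
  "series": [
    [-0.4, 0.3, -0.4, 0],
    [-0.9, 0.6, -0.4, 0],
    [-1, 0.6, -0.4, 0],
    [-1, 0.6, -0.4, 0],
    [-1, 0.6, -0.4, 0]
  ]
}}

```text
time_s: 46.02
tcp_pos: [0.4225, 0.2867, 0.3116]
ee_rot: [[-0.046, -0.999, -0.002], [-0.999, 0.046, -0.002], [0.002, 0.002, -1.0]]
wrist_force: [0.2, -0.2, 0.4]
gripper_width: 0.007
```

```bash
python3 - <<'E'
from h import *
st(); w=shot('wrist','w14'); s=shot('scene','s14'); t=shot('top','t14')
ex=np.array([.9989,-.0454]);ey=np.array([.0454,.9989]);m=np.array([.5061,.0115])
# scraper grip (wood) from scene and top: hue blob near the mat
for n,c,bb in(('scene',s,(160,200,150,225)),('top',t,(195,260,320,385))):
    im=c['color'][bb[0]:bb[1],bb[2]:bb[3]]; h=cv2.cvtColor(im,cv2.COLOR_BGR2HSV)
    k=((h[...,0]<22)&(h[...,1]>90)&(h[...,2]>60)); v,u=np.nonzero(k); 
    print(n,k.sum(), at(c,u.mean()+bb[2],v.mean()+bb[0],.05 if n=='scene' else .062).round(3) if k.sum() else None)
p=s['color'].astype(float)
d=np.abs(p-load('s13')['color']).sum(2); 
for nm,X in(('lever on tip',np.r_[m+.031*ex+.151*ey,.094]),('lever off tip',np.array([.468,.164,.094]))):
    u,v=proj(s,X).round().astype(int); a,b=proj(w,X).round().astype(int); print(nm,(u,v),p[v-1:v+2,u-1:u+2].mean((0,1)).round(), 'wrist',(a,b), w['color'][b-2:b+3,a-2:a+3].mean((0,1)).round() if 0<b<384 and 0<a<512 else None)
# darkest ball search in the wrist image
print('roll/mat/scraper region change scene',d[150:230,140:235].mean().round(2),'bed',d[170:230,230:310].mean().round(2))
# chips on plate? bright pixels in wrist, plate area rows -> bed coords
g=w['color'].min(2); v,u=np.nonzero(g[:195]>190); q=np.array([at(w,a,b,.035)[:2]-m for a,b in zip(u,v)]) if len(u) else np.zeros((0,2))
if len(q):
    B=np.c_[q@ex,q@ey]; on=(np.abs(B[:,0])<.078)&(np.abs(B[:,1])<.118); out=on&~((np.abs(B[:,0])<.05)&(np.abs(B[:,1])<.034)); print('bright on plate',on.sum(),'outside the outline',out.sum(), B[out].mean(0) if out.any() else '')
E
```

```text
t 46.02 tcp [0.4225 0.2867 0.3116] tip z 0.2416 yaw -92.65 F [ 0.2 -0.2  0.4] w 0.6 j6 -55
scene 112 [ 0.475 -0.314  0.05 ]
top 102 [ 0.468 -0.316  0.062]
lever on tip (np.int64(322), np.int64(190)) [28. 28. 29.] wrist (np.int64(137), np.int64(69)) [78. 76. 77.]
lever off tip (np.int64(324), np.int64(178)) [161. 167. 163.] wrist (np.int64(207), np.int64(68)) [208. 210. 203.]
roll/mat/scraper region change scene 1.9 bed 28.76
bright on plate 0 outside the outline 0
```

```bash
python3 - <<'E'
from h import *
ex=np.array([.9989,-.0454]);ey=np.array([.0454,.9989]);m=np.array([.5061,.0115])
O=[]
for n,T,r_ in(('w14',45,16),('s14',60,9)):
    c=load(n); u0,v0=proj(c,np.r_[m+.031*ex+.151*ey,.094]).round().astype(int)
    g=c['color'][v0-r_:v0+r_+1,u0-r_:u0+r_+1].max(2); k,lab,stt,cen=cv2.connectedComponentsWithStats((g<T).astype(np.uint8))
    print(n,(u0,v0)); 
    for i in range(1,k):
        if stt[i,4]>15: print(stt[i].tolist(),(cen[i]+[u0-r_,v0-r_]).round(1))
# applicator: template shift of wrist tab between predicted projections
c=load('s14')
for z,n in((.147,'tab top'),(.115,'block top')):
    off=-.012 if z>.12 else 0
    u,v=proj(c,np.r_[m+off*ex,z]); print(n,u.round(1),v.round(1))
a=cv2.cvtColor(c['color'],cv2.COLOR_BGR2GRAY)[168:215,262:295]; print(a[::4,::3])
E
```

```text
w14 (np.int64(137), np.int64(69))
[16, 8, 15, 20, 68] [146.8  72.6]
s14 (np.int64(322), np.int64(190))
[7, 7, 5, 6, 22] [322.  190.1]
tab top 279.0 165.6
block top 278.4 175.6
[[194 193 193 193 172 109 123 179 185 177 167]
 [194 192 193 193 174  91  93 177 194 193 193]
 [193 193 193 193 200 203 192 160 193 193 193]
 [178 185 186 184 170 172 154 151 193 193 193]
 [100 101 100  99  87  85  84 103 131 132 142]
 [105 104 103 136 111  85  83 120 144 107  99]
 [106 104 108 197  91  88  83  91 181 110 100]
 [103 103 141 148  82  86  88 105 161 103 102]
 [103 105 192 118 107  90  93 163 136 104 103]
 [102 101 105 104 107 116 125 134 106 104 105]
 [ 53  61  74  79  82  94  99  99 104 106 105]
 [ 46  42  41  83 234 173  42  41  43  42  44]]
```

```bash
python3 -c "
from h import *
st(); print(order.finish_job())"
```

```text
t 46.17 tcp [0.4229 0.2863 0.3124] tip z 0.2424 yaw -92.72 F [ 0.6  0.5 -0.6] w 0.3 j6 -55
the job is handed in; nothing more can be done
None
```

The whole job is done and handed in at about 46 s of robot time; no verdict came back.

**What I did, in order:**
1. Mounted the liner roll on its spindle.
2. Wiped the four chips that were there into the trough with the grey scraper, in two passes.
3. Stood the scraper back on its mat.
4. Tilted the flat-grip applicator out over the rack's front lip, lifted it clear and stood it in the white outline.
5. Pushed the vacuum lever to its stop.

**What the last checks showed:**
- **Chips:** all four are in the trough and the plate is clear in the pictures.
- **Roll:** it sits on the spindle with the post showing in its bore.
- **Scraper:** it is within about 2 mm of the mat centre in the top camera. The scene camera put it about 8 mm off, but that camera sees only its side. I saw no sign of it being knocked.
- **Applicator:** after I let go of it, its top edge lay within about 1 mm of the intended place and square to the outline. After the lever push I checked it only coarsely, from pixel values.
- **Lever:** the stop pushed back with 13 N, and the scene camera shows the tip exactly at the fully-on position. The wrist-camera check disagreed by about 10 pixels. I think it picked up a dark patch beside the ball, but I had no pictures left to check by eye.

**Less certain:** I worked out the tilt (about 23 degrees) from how far I pulled, and did not measure it. When I squeezed and lifted, the block straightened in the grip while it was still passing over the lip. Its foot rested on the lip for a moment with a light force of about 6 N.

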